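# Clamp a straightedge to a freshly bonded arena wall

### The job

The white arena wall has just been bonded and must stay straight while it cures. First clear the used glue tubes from in front of it into the steel tray; then set the aluminium straightedge flush against the wall's front face, ends level with the wall's (equal overhang), let go, and clip the two together over their top edges with every sprung clip on the bench, each pushed well down: one near each end of the straightedge, the others between, none overlapping. When all are on, press the cure timer's button; leave the other things where they are.

Things in the scene. Friction and masses are not known exactly. Their poses are not given: they have to be found in the camera images.
- wall: White plastic arena wall, fixed: upright plate 6 mm thick (x), 270 mm long (y), 65 mm high. Origin: centre of the plate's underside, on the bench; z up, -x to the front, the robot's side (front face at x = -3 mm). Behind it, from x = 3 to 48 mm, is a base strip 6 mm high with two ribs at y = +-90 mm that reach to x = 25 mm and 28 mm up.
- wall_top (a point): Middle of the wall's top edge, 65 mm above the bench.
- straightedge: Loose aluminium angle, 250 mm long (y), 60 high, 0.3 kg, standing on its foot. Origin: middle of its lower rear edge; flat rear face at x = 0, facing +x. Web x = -8 to 0 mm; foot 6 mm thick, to x = -60. On the foot a black grip block, 44 mm (y) by 16 (x), centred at x = -36, y = 0, 6 to 32 mm above the bench: take it across its 44 mm, fingers closing along y, to clear web and wall.
- edge_left (a point): Left end (y = +125 mm) of the straightedge's rear face, 30 mm up.
- edge_right (a point): Right end (y = -125 mm) of the straightedge's rear face, 30 mm up.
- microtube_1: Used glue tube (small capped tube; may be absent), lying down: 42 mm long (x), 18 mm wide over its cap flap (body 11 mm wide, its middle at y = -2.5 mm), 12 to 14 mm high. Origin: middle of its underside.
- microtube_2: Used glue tube (small capped tube; may be absent), lying down: 42 mm long (x), 18 mm wide over its cap flap (body 11 mm wide, its middle at y = -2.5 mm), 12 to 14 mm high. Origin: middle of its underside.
- microtube_3: Used glue tube (small capped tube; may be absent), lying down: 42 mm long (x), 18 mm wide over its cap flap (body 11 mm wide, its middle at y = -2.5 mm), 12 to 14 mm high. Origin: middle of its underside.
- tray: Open steel waste tray, fixed: 100 mm (x) by 75 mm (y), 22 mm high, walls and floor 3 mm. Origin: centre of its underside, on the bench; z up.
- cure_timer: White cure timer box, fixed: 80 (x) by 62 (y) by 26 mm, with a dark display and one large round button on top. Origin: centre of its underside.
- start_button_top (a point): Centre of the top of the timer's round start button (26 mm across), when not pressed 48 mm above the bench; it goes with the button.
- start_button (a joint): Travel of the start button, m: 0 out, 0.006 fully down (5 N, straight down); it springs back.
- clip1: Black sprung clip (may be absent), 85 g, standing on its jaws, finger plates up: 67 mm high; jaws 36 mm wide along y (the pivot axis), 25 mm across x; 54 mm across x over the tops of the finger plates. Origin: centre of its underside as it stands closed; z up. The body is the +x half, so it leans half the joint value from the clip's middle plane as the clip opens.
- clip1_pivot (a point): Middle of clip1's pivot, on its middle plane, 35 mm above the bench as it stands closed. Jaw pads reach from 4 to 32 mm below it; a barrel of 6 mm radius at the pivot stops an edge between the jaws. Finger plates: 30 mm wide (y), 6 to 38 mm above it when squeezed home, outer faces then upright, parallel, 28 mm apart.
- clip1_jaw (a joint): Opening of the clip, rad: 0 closed (pad tips almost touching), 0.40 pads parallel 14 mm apart, 0.75 squeezed home (pad tips 25 mm apart, 16 mm near the pivot). Sprung shut: about 12 N on each finger plate, 24 mm above the pivot, opens it fully; it bites with about 8 N.
- clip2: Black sprung clip (may be absent), 85 g, standing on its jaws, finger plates up: 67 mm high; jaws 36 mm wide along y (the pivot axis), 25 mm across x; 54 mm across x over the tops of the finger plates. Origin: centre of its underside as it stands closed; z up. The body is the +x half, so it leans half the joint value from the clip's middle plane as the clip opens.
- clip2_pivot (a point): Middle of clip2's pivot, on its middle plane, 35 mm above the bench as it stands closed. Jaw pads reach from 4 to 32 mm below it; a barrel of 6 mm radius at the pivot stops an edge between the jaws. Finger plates: 30 mm wide (y), 6 to 38 mm above it when squeezed home, outer faces then upright, parallel, 28 mm apart.
- clip2_jaw (a joint): Opening of the clip, rad: 0 closed (pad tips almost touching), 0.40 pads parallel 14 mm apart, 0.75 squeezed home (pad tips 25 mm apart, 16 mm near the pivot). Sprung shut: about 12 N on each finger plate, 24 mm above the pivot, opens it fully; it bites with about 8 N.
- clip3: Black sprung clip (may be absent), 85 g, standing on its jaws, finger plates up: 67 mm high; jaws 36 mm wide along y (the pivot axis), 25 mm across x; 54 mm across x over the tops of the finger plates. Origin: centre of its underside as it stands closed; z up. The body is the +x half, so it leans half the joint value from the clip's middle plane as the clip opens.
- clip3_pivot (a point): Middle of clip3's pivot, on its middle plane, 35 mm above the bench as it stands closed. Jaw pads reach from 4 to 32 mm below it; a barrel of 6 mm radius at the pivot stops an edge between the jaws. Finger plates: 30 mm wide (y), 6 to 38 mm above it when squeezed home, outer faces then upright, parallel, 28 mm apart.
- clip3_jaw (a joint): Opening of the clip, rad: 0 closed (pad tips almost touching), 0.40 pads parallel 14 mm apart, 0.75 squeezed home (pad tips 25 mm apart, 16 mm near the pivot). Sprung shut: about 12 N on each finger plate, 24 mm above the pivot, opens it fully; it bites with about 8 N.
- clip4: Black sprung clip (may be absent), 85 g, standing on its jaws, finger plates up: 67 mm high; jaws 36 mm wide along y (the pivot axis), 25 mm across x; 54 mm across x over the tops of the finger plates. Origin: centre of its underside as it stands closed; z up. The body is the +x half, so it leans half the joint value from the clip's middle plane as the clip opens.
- clip4_pivot (a point): Middle of clip4's pivot, on its middle plane, 35 mm above the bench as it stands closed. Jaw pads reach from 4 to 32 mm below it; a barrel of 6 mm radius at the pivot stops an edge between the jaws. Finger plates: 30 mm wide (y), 6 to 38 mm above it when squeezed home, outer faces then upright, parallel, 28 mm apart.
- clip4_jaw (a joint): Opening of the clip, rad: 0 closed (pad tips almost touching), 0.40 pads parallel 14 mm apart, 0.75 squeezed home (pad tips 25 mm apart, 16 mm near the pivot). Sprung shut: about 12 N on each finger plate, 24 mm above the pivot, opens it fully; it bites with about 8 N.

How it is judged:
By the outcome, as a careful person would: the job done as asked, in the order asked, and still so for the second after the job is handed in, with the robot touching nothing.
Of clip1, clip2, clip3, clip4 only 3 to 4 are there at a start; the rules pass over those that are not, and their reading is None.
Of microtube_1, microtube_2, microtube_3 only 2 to 3 are there at a start; the rules pass over those that are not, and their reading is None.
At some moment in a run one of straightedge, clip1, clip2, clip3, clip4 may be knocked a few centimetres aside while the robot is not near it.
It also fails if it takes over 210 s, if anything falls off the work surface, if the arm or the gripper's body presses on something with over 40 N, if the wrist force passes 120 N, or if a joint passes its speed limit or range.

### The arm

A 6-joint arm with a two-finger parallel gripper is mounted at the origin on a cart in front of the work surface, level with it; the furniture and walls round the work are solid. World frame = base frame: x ahead of the robot, y to its left, z up, the work surface at z = 0. Lengths are in mm, angles in rad, forces in N, time in s.
With the tool pointing down it reaches from about 300 to 750 mm from the base axis. Payload 8.5 kg.
Tool frame: the origin (TCP) lies midway between the tips of the shut fingers; the grasp point (between the pads) lies 19 mm behind it; z points along the fingers, y is the line along which they close (so a half turn about z gives the same grasp; the last joint's range is limited). The gripper opens to 85 mm and grips with 20 to 120 N. Pads are 22 mm wide; open, the fingers measure 114 mm over their backs; the gripper's body (76 mm by 85 mm) begins 54 mm behind the grasp point. The pads swing forward as they close: fully open they stand 13 mm farther back than shut.
Start: joints at [-1.464, 0.381, 1.297, -0, 1.464, -0.215], TCP at [173.945, -521.75, 231.322] pointing down, gripper open.
Joint ranges: [-3.11, 3.11], [-0.89, 2.33], [0.22, 2.48], [-1.42, 4.56], [0.17, 2.85], [-2.88, 2.88]. Speed limits (rad/s): [2.39, 2.39, 3.14, 3.14, 3.14, 3.14].

### API

Orientations are given as a rotation vector (axis times angle).
In Python, from rig import env gives the robot as it stands.
- The arm moves only by the tool carry_out, never from a script. Its argument "rows" is a list of rows, each a list of 6 numbers: the shift along the tool's x, y, z each as a share of 0.12 m, from -1 to 1, then the turn, a rotation vector about the tool's x, y, z each as a share of 0.5 rad, from -1 to 1. In form: [[tx, ty, tz, rx, ry, rz], ...]. A call has 1 to 20 rows; each row is the pose to reach, as a shift and turn from the pose commanded when the call began, along the tool's axes at that moment; what a row does not reach only later rows make up. A row lasts 1/8 s, in which the tool goes at most 62.5 mm and 10.7 degrees, less where a joint would pass 70% of its speed; a pose out of reach is approached as far as the arm can. A call with a number of a shift or a turn outside -1 to 1 is refused whole. A call with a gripper value outside its range is refused whole. "hand" is the gripper command: -1 is fully open, 1 is shut, values between are in proportion, set as the call begins (left out, the last holds). The fingers move at their own pace and stop on an object; "grip_force" is the grip in N (left out, the last holds). Time passes only in rows, so rows that repeat a pose let the fingers close. It gives the time, the measured TCP pose, the force, the opening and the grip force at its end, in the units of the state.
- env.state(): the state, without advancing time (a new reading comes with each control period).
- env.capture(name): name is "scene" or "top" or "wrist"; returns a dict with "img" (384x512x3 uint8, red, green, blue), "fx", "fy", "cx", "cy" (pixels), "view" (4x4, takes a point from world to camera coordinates). Camera axes: x right, y down, z forward; pixel columns grow to the right and rows downward; lengths in mm; the calibration is good to about 2 mm. The wrist camera is an equidistant fisheye: a pixel r from the principal point sees the ray r / f radians off the axis. A picture is of the moment at which its call begins. There is no depth.
- env.close_job(): hands the job in; it is judged then, once.
The state is a dict: "clock": time; "q": joint angles; "joint_vel": joint speeds; "tau": joint torques, N m; "eef_pos": TCP position; "orientation": TCP orientation; "wrist_force": force on the tool from outside, world axes, zero at the start; "ft_torque": the same for the moment, N m; "finger_gap": finger opening in mm; "grasp_force": force on a finger pad.
Only numpy, scipy, OpenCV 4.12 (cv2) and the standard library are available. Lean on these libraries where they do the work, as an engineer would, in place of code of your own. Each camera call takes 0.05 s, during which the arm holds its last target. There are 200 camera calls.

## Working session

There is one attempt and no reset: what is moved stays moved. The work goes in short steps, Python scripts to look and compute and a tool call to move; the robot and the scene stay as the last step left them, time stands still between calls to the robot, and variables do not carry over. Pictures are saved under pics/ and viewed, at most 14 in all, crops included, and the job is handed in when it is done.

Besides the shell and the picture viewer there is one more tool, called after "Request:" as name([rows], argument=value, ...), one row to a line, values as JSON. carry_out: Moves the arm, as the interface text tells. Shift numbers are shares of 0.12 m and turn numbers shares of 0.5 rad, none past 1 either way. Its arguments: {"type":"object","properties":{"rows":{"type":"array","items":{"type":"array","items":{"type":"number"}}},"hand":{"type":"number"},"grip_force":{"type":"number"}},"required":["rows"]}

```bash
mkdir -p pics; ls
python3 - <<'E'
from rig import env
import cv2,numpy as np
s=env.state();print(s['clock'],s['eef_pos'],s['orientation'],s['finger_gap'])
for n in ['scene','top']:
    c=env.capture(n);print(n,c['fx'],c['fy'],c['cx'],c['cy']);print(np.round(c['view'],4).tolist())
    cv2.imwrite(f'pics/{n}0.png',cv2.resize(c['img'][:,:,::-1],(800,600)))
    np.save(n+'0.npy',c['img'])
E
```

```text
pics
0.0 [ 173.92357214 -521.45963547  230.71270669] [-3.09955474e+00 -5.03074919e-01 -1.89022243e-04] 85.20211218476625
scene 353.4532902871844 353.4532902871844 260.49341632562704 188.6068880766053
[[-0.8247, -0.5656, -0.0045, 422.8403], [-0.2619, 0.389, -0.8832, 183.3382], [0.5013, -0.7272, -0.4689, 621.9102], [0.0, 0.0, 0.0, 1.0]]
top 404.12033932987134 404.12033932987134 250.23950745663382 187.5247244390379
[[0.0002, -1.0, 0.0044, 9.916], [-0.986, -0.0009, -0.1665, 507.1283], [0.1665, -0.0043, -0.986, 1050.3541], [0.0, 0.0, 0.0, 1.0]]
```

View pics/scene0.png

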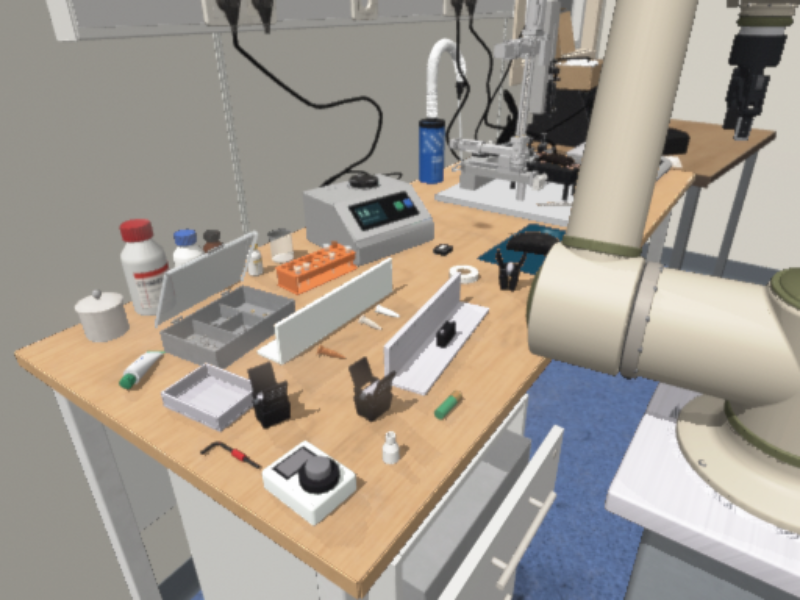

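View pics/top0.png

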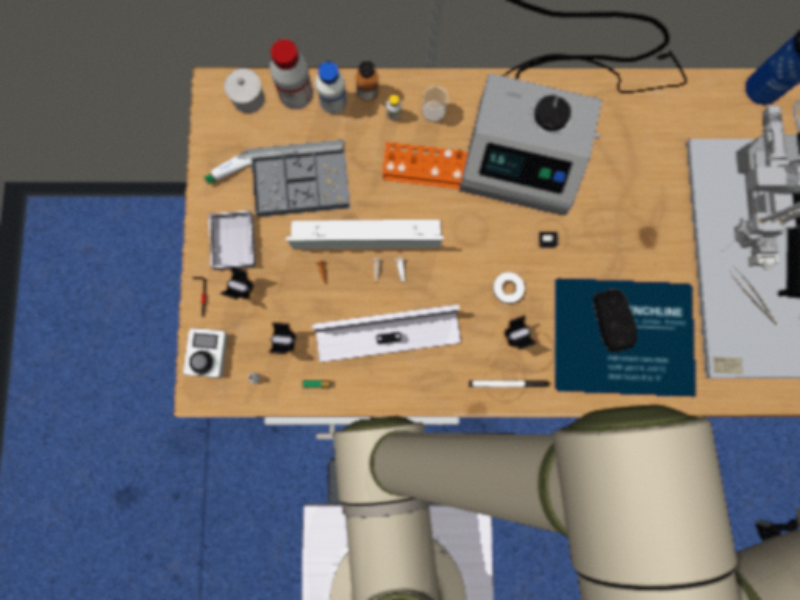

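The scene shows the wall, three tubes (one amber, two white), three clips, tray on the left, and the timer at front left. Next I'll write the helpers and take close crops.

```bash
cat > h.py <<'E'
from rig import env
import cv2,numpy as np
from scipy.spatial.transform import Rotation as R
def ray(c,u,v,z):
    V=c['view'];d=np.array([(u-c['cx'])/c['fx'],(v-c['cy'])/c['fy'],1.]);Rm=V[:3,:3]
    if c.get('fish'):
        a=np.array([u-c['cx'],v-c['cy']]);r=np.hypot(*a)+1e-9;t=r/c['fx'];d=np.array([*(a/r*np.sin(t)),np.cos(t)])
    o=-Rm.T@V[:3,3];w=Rm.T@d
    return o+w*(z-o[2])/w[2]
def proj(c,p):
    q=c['view'][:3,:3]@np.array(p,float)+c['view'][:3,3]
    if c.get('fish'):
        r=np.hypot(q[0],q[1])+1e-9;t=np.arctan2(r,q[2]);return c['cx']+c['fx']*t*q[0]/r,c['cy']+c['fx']*t*q[1]/r
    return c['cx']+c['fx']*q[0]/q[2],c['cy']+c['fy']*q[1]/q[2]
def cap(n):
    c=env.capture(n);c['fish']=n=='wrist';return c
def crop(c,x0,y0,x1,y1,s,fn):
    cv2.imwrite('pics/'+fn,cv2.resize(c['img'][y0:y1,x0:x1,::-1],None,fx=s,fy=s,interpolation=cv2.INTER_CUBIC))
def move(p,yaw=None,n=1):
    """shares to reach TCP p (tool down, tool-x world angle yaw) from the measured pose"""
    s=env.state();R0=R.from_rotvec(s['orientation']);d=R0.inv().apply(np.array(p)-s['eef_pos'])/120
    r=np.zeros(3)
    if yaw is not None:
        Rt=R.from_matrix(np.array([[np.cos(yaw),np.sin(yaw),0],[np.sin(yaw),-np.cos(yaw),0],[0,0,-1]]).T.T)
        r=(R0.inv()*Rt).as_rotvec()/.5
    return np.round(d,3),np.round(r,3)
E
python3 - <<'E'
from h import *
c=cap('top')
crop(c,110,130,370,275,3,'topc.png')
for n,u,v in [('c',300,340),('x',236,282),('y',520,333)]:print(n,ray(c,u*.64,v*.64,60).round())
def blobs(m,z,lo,hi,tag):
    n,l,st,ce=cv2.connectedComponentsWithStats(m.astype(np.uint8))
    for i in range(1,n):
        if lo<st[i,4]<hi and ce[i,0]>110 and ce[i,0]<380 and 120<ce[i,1]<275:
            (cx,cy),wh,a=cv2.minAreaRect(np.argwhere(l==i)[:,::-1].astype(np.float32))
            print(tag,st[i],ray(c,cx,cy,z).round(1),np.round(wh,1),round(a,1),[ray(c,*q,z)[:2].round().tolist() for q in cv2.boxPoints(((cx,cy),wh,a))])
hsv=cv2.cvtColor(c['img'],cv2.COLOR_RGB2HSV)
blobs((hsv[...,2]<60),40,30,600,'dark')
blobs((hsv[...,1]<50)&(hsv[...,2]>110),6,15,6000,'white')
s=env.state();print(R.from_rotvec(s['orientation']).as_matrix().round(3))
E
```

```text
c [424. 163.  60.]
x [523. 275.  60.]
y [ 436. -207.   60.]
dark [165 131  57   7  69] [657.2 168.8  40. ] [ 1.2 56.3] 84.3 [[651.0, 246.0], [667.0, 91.0], [664.0, 91.0], [647.0, 246.0]]
dark [346 149  10   9  42] [ 604.2 -265.8   40. ] [8. 9.] 90.0 [[616.0, -254.0], [616.0, -279.0], [593.0, -278.0], [593.0, -253.0]]
dark [143 171  19  20 162] [523.8 273.5  40. ] [16.3 18.1] 17.4 [[507.0, 301.0], [555.0, 289.0], [541.0, 246.0], [493.0, 259.0]]
dark [324 203  18  20 157] [ 436.3 -207.1   40. ] [18.7 14.1] 65.0 [[451.0, -180.0], [467.0, -215.0], [422.0, -234.0], [406.0, -200.0]]
dark [174 207  15  19 147] [428.8 194.3  40. ] [13.1 18. ] 7.1 [[407.0, 214.0], [455.0, 210.0], [451.0, 174.0], [403.0, 179.0]]
dark [243 214  13   5  42] [430.2  13.5  40. ] [12.  4.] -0.0 [[425.0, 30.0], [436.0, 30.0], [436.0, -3.0], [425.0, -3.0]]
dark [125 225  11  14  60] [387.5 327.9  40. ] [ 8.9 13.1] 15.3 [[374.0, 343.0], [407.0, 336.0], [401.0, 313.0], [368.0, 320.0]]
dark [236 267  27   4  67] [292.2  13.4  40. ] [26.  3.] -0.0 [[288.0, 47.0], [296.0, 48.0], [296.0, -21.0], [288.0, -21.0]]
white [134 
[... 1854 characters left out ...]
[363.5 251.1   6. ] [5. 4.] 90.0 [[370.0, 257.0], [370.0, 246.0], [357.0, 245.0], [357.0, 256.0]]
white [302 244  34   4 133] [ 352.8 -176.5    6. ] [ 3. 33.] 90.0 [[357.0, -131.0], [357.0, -222.0], [349.0, -221.0], [349.0, -131.0]]
white [111 247   1  17  17] [327.1 388.1   6. ] [16.  0.] -90.0 [[306.0, 387.0], [306.0, 387.0], [349.0, 389.0], [349.0, 389.0]]
white [260 267  35   5 149] [289.9 -62.4   6. ] [ 4. 34.] 90.0 [[295.0, -16.0], [295.0, -108.0], [285.0, -108.0], [285.0, -16.0]]
white [323 267  40   1  40] [ 295.2 -239.9    6. ] [39.  0.] 180.0 [[295.0, -293.0], [295.0, -293.0], [295.0, -187.0], [295.0, -187.0]]
[[ 0.949  0.316 -0.   ]
 [ 0.316 -0.949  0.001]
 [ 0.    -0.001 -1.   ]]
```

View pics/topc.png

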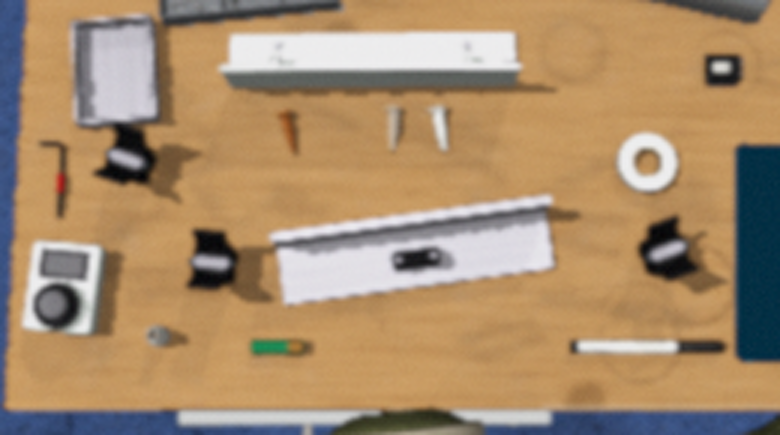

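The top crop shows the wall at row ~80, the tubes at crop (289,133), (395,128) and (438,128), clips at (127,158), (212,262) and (668,250), and the straightedge tilted about 7°. I'll measure the tubes and move over them.

Run:
```python
from h import *
c=cap('top');im=c['img']
lab=cv2.cvtColor(cv2.GaussianBlur(im,(3,3),0),cv2.COLOR_RGB2LAB).astype(float)
sub=lab[163:186,195:275];w=np.median(sub.reshape(-1,3),0);d=np.linalg.norm(lab-w,axis=2)
m=np.zeros(d.shape,np.uint8);m[163:186,195:275]=d[163:186,195:275]>22
n,l,st,ce=cv2.connectedComponentsWithStats(m)
for i in range(1,n):
    if st[i,4]>8:
        pts=np.argwhere(l==i)[:,::-1].astype(np.float32)
        W=np.array([ray(c,*p,6)[:2] for p in pts]);mu=W.mean(0);U,S,Vt=np.linalg.svd(W-mu);pr=(W-mu)@Vt[0]
        print(st[i],mu.round(1),Vt[0].round(2),pr.min().round(),pr.max().round(),im[l==i].mean(0).round())
# wall rows
for u in [190,210,230,250,270,280]: print(u,[int(x) for x in im[140:166,u].mean(1)])
print('row150,155:',ray(c,183,150,65).round(),ray(c,200,159.5,0).round(),ray(c,270,159.5,0).round())
for k in [(530,50,250)]: print(move(k,0))
```

```text
[253 165   8  15  68] [560.3  -7.3] [-1.   -0.07] -18.0 23.0 [193. 182. 169.]
[203 166   7  16  74] [556.1 132.4] [-0.98 -0.21] -19.0 25.0 [142.  94.  52.]
[240 166   5  11  49] [560.4  33.1] [-1.    0.05] -15.0 15.0 [156. 133. 108.]
190 [162, 200, 229, 236, 236, 236, 236, 236, 236, 236, 235, 234, 230, 196, 135, 96, 94, 94, 91, 100, 124, 132, 135, 135, 138, 141]
210 [161, 207, 232, 236, 237, 235, 236, 235, 236, 236, 237, 237, 226, 167, 109, 95, 93, 95, 92, 85, 89, 108, 129, 134, 134, 133]
230 [173, 214, 233, 236, 235, 236, 236, 236, 236, 236, 236, 236, 225, 163, 106, 93, 94, 93, 94, 86, 83, 102, 131, 140, 141, 141]
250 [186, 228, 236, 237, 236, 236, 235, 236, 236, 236, 237, 236, 223, 157, 99, 93, 95, 93, 87, 84, 102, 130, 140, 138, 137, 136]
270 [186, 226, 236, 236, 236, 237, 237, 235, 232, 216, 213, 230, 221, 158, 104, 96, 93, 93, 87, 83, 94, 118, 135, 143, 143, 142]
280 [178, 214, 228, 228, 228, 228, 230, 232, 233, 226, 216, 229, 220, 162, 103, 92, 94, 93, 88, 87, 104, 133, 144, 147, 146, 148]
row150,155: [605. 191.  65.] [595. 153.   0.] [595. -46.   0.]
(array([ 4.321, -3.58 , -0.155]), array([-0.002, -0.   ,  0.644]))
```

Request:
carry_out([
  [0.5,-0.5,0,0,0,0.322],
  [1,-1,0,0,0,0.644],
  [1,-1,0,0,0,0.644],
])

```text
clock: 0.57
eef_pos: [250.5, -367.7, 231.3]
orientation: [-3.141, 0.002, -0.0]
wrist_force: [0.4, 0.1, 0.6]
finger_gap: 85.2
grasp_force: 0.0
```

Request:
carry_out([
  [0.42,-0.5,0,0,0,0],
  [0.85,-1,0,0,0,0],
  [0.85,-1,0,0,0,0],
])

```text
clock: 0.95
eef_pos: [353.0, -247.7, 231.4]
orientation: [-3.141, -0.003, -0.0]
wrist_force: [0.7, -1.4, -0.5]
finger_gap: 85.7
grasp_force: 0.0
```

Request:
carry_out([
  [0.42,-0.5,0,0,0,0],
  [0.85,-1,0,0,0,0],
  [0.85,-1,0,0,0,0],
])

```text
clock: 1.32
eef_pos: [455.1, -127.6, 231.2]
orientation: [-3.141, -0.004, -0.0]
wrist_force: [-0.4, -0.8, -0.4]
finger_gap: 85.2
grasp_force: 0.0
```

Request:
carry_out([
  [0.42,-0.5,0,0,0,0],
  [0.84,-1,0,0,0,0],
  [0.84,-1,0.4,0,0,0],
  [0.84,-1,0.4,0,0,0],
  [0.84,-1,0.4,0,0,0],
], hand=0.39)

```text
clock: 1.95
eef_pos: [554.8, -10.5, 184.1]
orientation: [3.141, -0.001, 0.001]
wrist_force: [-0.8, 0.3, 0.6]
finger_gap: 26.2
grasp_force: 0.0
```

Run:
```python
from h import *
c=cap('wrist');print(c['fx'],c['cx'],c['cy'])
cv2.imwrite('pics/w1.png',c['img'][:,:,::-1]);print(move((559,-7,100),0),env.state()['finger_gap'],env.state()['eef_pos'],env.state()['clock'])
for n,p in [('A',(560,-7,6)),('B',(560,33,6)),('tcp',(556,-7,6)),('wallR',(597,-83,65)),('wallL',(597,190,65))]:print(n,np.round(proj(c,p)))
```

```text
297.3186396354542 251.91397073987073 194.72214817559802
(array([ 0.033, -0.033,  0.705]), array([ 0.001, -0.004, -0.002])) 26.476832359783717 [554.85772144 -10.85315638 184.63922507] 2.0
A [248. 168.]
B [212. 168.]
tcp [248. 171.]
wallR [331. 144.]
wallL [ 58. 151.]
```

View pics/w1.png

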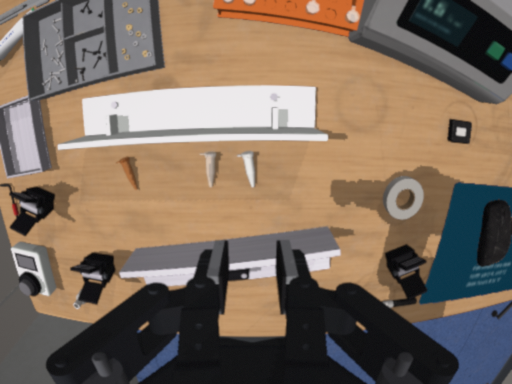

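The wrist view is sharp. It shows the tubes at (129,173), (211,168) and (249,169), and the wall's front top edge from (58,149) to (327,139).

```bash
cat >> h.py <<'E'
def tubes(c,y0,y1,x0,x1,thr=22):
    lab=cv2.cvtColor(c['img'],cv2.COLOR_RGB2LAB).astype(float)
    w=np.median(lab[y0:y1,x0:x1].reshape(-1,3),0);d=np.linalg.norm(lab-w,axis=2)
    m=np.zeros(d.shape,np.uint8);m[y0:y1,x0:x1]=d[y0:y1,x0:x1]>thr
    n,l,st,ce=cv2.connectedComponentsWithStats(m)
    for i in range(1,n):
        if st[i,4]>40:
            W=np.array([ray(c,p[1],p[0],6)[:2] for p in np.argwhere(l==i)]);mu=W.mean(0);Vt=np.linalg.svd(W-mu)[2];pr=(W-mu)@Vt[0]
            print(st[i],'mean',mu.round(1),'mid',(mu+Vt[0]*(pr.max()+pr.min())/2).round(1),'deg',np.degrees(np.arctan(Vt[0][1]/Vt[0][0])).round(1),'len',np.ptp(pr).round())
E
python3 - <<'E'
from h import *
c=cap('wrist');tubes(c,149,195,110,280)
g=cv2.cvtColor(c['img'],cv2.COLOR_RGB2GRAY).astype(int)
for u in [80,150,200,260,310]: print(u,g[118:155,u].tolist())
print(g[139,310:340].tolist(),g[147,50:75].tolist())
for n in [(58,149),(327,139),(58,145),(327,136)]:print(n,ray(c,*n,65).round(1))
E
```

```text
[201 152  21  35 368] mean [562.5  33.1] mid [559.   33.5] deg -6.2 len 40.0
[238 152  21  36 407] mean [562.2  -9.6] mid [558.3 -10.1] deg 7.2 len 41.0
[117 156  23  34 377] mean [559.6 131.9] mid [555.7 130.9] deg 15.4 len 42.0
80 [153, 152, 150, 150, 149, 151, 154, 156, 157, 156, 156, 155, 157, 157, 158, 157, 158, 158, 153, 144, 131, 126, 126, 135, 176, 224, 232, 233, 232, 221, 176, 160, 159, 158, 159, 159, 158]
150 [234, 234, 235, 234, 234, 234, 235, 235, 234, 234, 234, 232, 215, 155, 127, 127, 127, 127, 147, 201, 230, 234, 235, 234, 228, 193, 160, 152, 152, 150, 148, 144, 144, 144, 144, 144, 142]
200 [235, 235, 235, 235, 235, 235, 235, 235, 234, 225, 168, 131, 127, 128, 128, 132, 155, 202, 230, 235, 235, 235, 228, 194, 156, 149, 149, 148, 147, 149, 149, 151, 150, 150, 151, 157, 168]
260 [235, 235, 235, 235, 235, 235, 235, 233, 222, 180, 139, 126, 126, 128, 127, 156, 220, 234, 235, 235, 234, 226, 190, 161, 155, 154, 154, 154, 154, 154, 154, 154, 153, 152, 149, 145, 144]
310 [235, 235, 235, 235, 235, 235, 235, 234, 227, 186, 141, 126, 126, 126, 128, 144, 190, 229, 235, 235, 235, 230, 206, 163, 157, 160, 161, 160, 158, 158, 159, 159, 160, 158, 157, 156, 155]
[230, 230, 231, 231, 231, 231, 232, 232, 233, 233, 233, 233, 233, 234, 234, 233, 220, 165, 146, 146, 145, 144, 144, 143, 141, 140, 139, 138, 136, 133] [94, 93, 94, 97, 103, 117, 142, 178, 222, 232, 232, 232, 232, 232, 232, 232, 232, 232, 231, 230, 230, 229, 228, 227, 226]
(58, 149) [599.1 190.4  65. ]
(327, 139) [601.9 -79.7  65. ]
(58, 145) [603.3 189.7  65. ]
(327, 136) [604.6 -79.5  65. ]
```

Request:
carry_out([
  [0.043,-0.01,0.4,0,0,-0.25],
  [0.043,-0.01,0.8,0,0,-0.25],
  [0.043,-0.01,0.9,0,0,-0.25],
  [0.043,-0.01,0.9,0,0,-0.25],
])

```text
clock: 2.55
eef_pos: [560.4, -9.5, 76.5]
orientation: [3.135, 0.194, 0.002]
wrist_force: [-0.5, -0.4, 0.4]
finger_gap: 25.9
grasp_force: 0.0
```

Request:
carry_out([
  [0,0,0.3,0,0,0],
  [0,0,0.5,0,0,0],
  [0,0,0.6,0,0,0],
  [0,0,0.6,0,0,0],
])

```text
clock: 3.05
eef_pos: [560.5, -9.0, 4.2]
orientation: [3.135, 0.196, 0.002]
wrist_force: [0.2, -0.0, 0.9]
finger_gap: 25.9
grasp_force: 0.0
```

Request:
carry_out([
  [0,0,0,0,0,0],
  [0,0,0,0,0,0],
  [0,0,0,0,0,0],
  [0,0,0,0,0,0],
], hand=1, grip_force=20)

```text
clock: 3.55
eef_pos: [560.7, -9.0, 4.8]
orientation: [3.135, 0.196, 0.004]
wrist_force: [-0.4, 0.9, 6.8]
finger_gap: 10.5
grasp_force: 22.3
```

Request:
carry_out([
  [0,0,-0.3,0,0,0.25],
  [0,0,-0.7,0,0,0.25],
  [0,0,-1,0,0,0.25],
  [0,0,-1,0,0,0.25],
])

```text
clock: 4.05
eef_pos: [561.1, -9.0, 126.6]
orientation: [3.14, -0.0, 0.01]
wrist_force: [0.3, -0.1, -1.0]
finger_gap: 10.3
grasp_force: 21.5
```

Run:
```python
from h import *
c=cap('top');print(env.state()['finger_gap'],env.state()['grasp_force'])
hsv=cv2.cvtColor(c['img'],cv2.COLOR_RGB2HSV)
m=((hsv[...,1]<60)&(hsv[...,2]>70)).astype(np.uint8);m[:,:125]=0;m[:,170:]=0;m[:128]=0;m[178:]=0
n,l,st,ce=cv2.connectedComponentsWithStats(m);i=1+np.argmax(st[1:,4])
r=cv2.minAreaRect(np.argwhere(l==i)[:,::-1].astype(np.float32));print(st[i],r)
print(ray(c,*r[0],22).round(1),[ray(c,*p,22)[:2].round().tolist() for p in cv2.boxPoints(r)])
print(move((607,300,60),0))
```

```text
10.610584788405676 21.476823091506958
[ 133  135   30   37 1000] ((147.70565795898438, 153.23019409179688), (36.05289840698242, 28.581695556640625), 87.51044464111328)
[607.4 296.5  22. ] [[658.0, 341.0], [661.0, 261.0], [558.0, 253.0], [554.0, 332.0]]
(array([ 0.388, -2.574,  0.538]), array([ 0.001, -0.005, -0.   ]))
```

Request:
carry_out([
  [0.13,-0.4,0,0,0,0],
  [0.26,-0.9,0,0,0,0],
  [0.383,-1,0,0,0,0],
])

```text
clock: 4.47
eef_pos: [605.3, 114.5, 122.0]
orientation: [-3.141, -0.005, 0.004]
wrist_force: [0.2, -1.0, -0.3]
finger_gap: 10.1
grasp_force: 21.5
```

Request:
carry_out([
  [0,-0.5,0,0,0,0],
  [0,-1,0,0,0,0],
  [0,-1,0,0,0,0],
])

```text
clock: 4.85
eef_pos: [604.5, 235.0, 121.6]
orientation: [-3.141, -0.008, 0.004]
wrist_force: [0.3, 0.1, -0.2]
finger_gap: 9.9
grasp_force: 21.5
```

Request:
carry_out([
  [0,-0.4,0,0,0,0],
  [0,-0.65,0.2,0,0,0],
  [0,-0.65,0.5,0,0,0],
  [0,-0.65,0.81,0,0,0],
  [0,-0.65,0.81,0,0,0],
])

```text
clock: 5.48
eef_pos: [604.1, 307.8, 22.5]
orientation: [3.139, -0.001, -0.012]
wrist_force: [-0.1, 0.1, -0.4]
finger_gap: 10.0
grasp_force: 21.5
```

Request:
carry_out([
  [0,0,0,0,0,0],
  [0,0,0,0,0,0],
  [0,0,0,0,0,0],
], hand=0.39)

```text
clock: 5.85
eef_pos: [606.3, 309.2, 27.3]
orientation: [-3.141, 0.0, -0.003]
wrist_force: [-0.3, 0.6, -0.5]
finger_gap: 26.0
grasp_force: 0.0
```

Request:
carry_out([
  [0,0,-0.4,0,0,0],
  [0,0,-0.8,0,0,0],
  [0,0,-0.8,0,0,0],
])

```text
clock: 6.22
eef_pos: [607.6, 309.8, 127.3]
orientation: [-3.139, 0.0, -0.014]
wrist_force: [0.5, 0.1, -0.4]
finger_gap: 25.9
grasp_force: 0.0
```

Run:
```python
from h import *
c=cap('wrist');cv2.imwrite('pics/w2.png',c['img'][:,:,::-1]);print(env.state()['eef_pos'],move((559.6,33,100),0),move((559,132,5),0))
```

```text
[606.46900571 309.37619576 124.36849855] (array([-0.391,  2.303,  0.199]), array([-0.002, -0.008, -0.   ])) (array([-0.399,  1.479,  0.991]), array([-0.002, -0.008, -0.   ]))
```

View pics/w2.png

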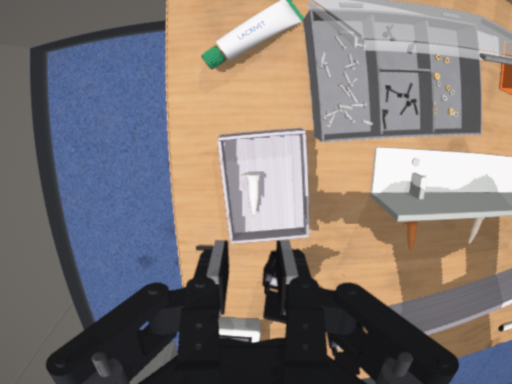

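Tube 1 lies in the tray at (253,190). Next is the amber one.

Request:
carry_out([
  [-0.2,0.4,0,0,0,0],
  [-0.4,0.8,0,0,0,0],
  [-0.4,0.8,0,0,0,0],
])

```text
clock: 6.65
eef_pos: [555.9, 210.7, 121.2]
orientation: [3.141, -0.005, -0.006]
wrist_force: [0.6, 0.4, -0.1]
finger_gap: 26.2
grasp_force: 0.0
```

Request:
carry_out([
  [0,0.4,0,0,0,-0.3],
  [0,0.68,0,0,0,-0.54],
  [0,0.68,0.1,0,0,-0.54],
  [0,0.68,0.1,0,0,-0.54],
])

```text
clock: 7.15
eef_pos: [557.3, 132.3, 108.6]
orientation: [-3.113, -0.421, 0.004]
wrist_force: [-0.4, 0.4, 0.2]
finger_gap: 26.1
grasp_force: 0.0
```

Run:
```python
from h import *
c=cap('wrist');print(env.state()['eef_pos']);print(proj(c,(559.6,132,6)))
u,v=map(int,proj(c,(559.6,132,6)));tubes(c,max(v-50,0),v+45,u-55,u+50)
print(move((559,132,5),.269))
```

```text
[557.60585851 132.59872124 109.22947246]
(np.float64(252.58484527069263), np.float64(191.21403074230204))
[ 197  141  105   33 2027] mean [595.3 134. ] mid [594.1 143.3] deg -82.8 len 92.0
[237 172  28  46 646] mean [560.2 133.6] mid [555.8 132.5] deg 13.6 len 42.0
[294 211   8  25 138] mean [541.3  83.4] mid [540.9  83.3] deg 18.9 len 24.0
(array([0.011, 0.008, 0.869]), array([-0.001,  0.003,  0.001]))
```

Request:
carry_out([
  [0.018,0,0.4,0,0,0],
  [0.018,0,0.75,0,0,0],
  [0.018,0,0.865,0,0,0],
  [0.018,0,0.865,0,0,0],
])

```text
clock: 7.7
eef_pos: [560.1, 132.8, 6.4]
orientation: [-3.113, -0.423, 0.001]
wrist_force: [-0.3, -0.2, -0.2]
finger_gap: 25.8
grasp_force: 0.0
```

Request:
carry_out([
  [0,0,0,0,0,0],
  [0,0,0,0,0,0],
  [0,0,0,0,0,0],
  [0,0,0,0,0,0],
], hand=1)

```text
clock: 8.2
eef_pos: [560.9, 132.3, 7.9]
orientation: [3.113, 0.422, 0.005]
wrist_force: [-0.7, 1.8, 6.7]
finger_gap: 9.7
grasp_force: 22.5
```

Request:
carry_out([
  [0,0,-0.4,0,0,0.54],
  [0,0,-0.8,0,0,0.54],
  [0,0,-1,0,0,0.54],
  [0,0,-1,0,0,0.54],
])

```text
clock: 8.7
eef_pos: [560.7, 132.1, 128.4]
orientation: [-3.142, 0.0, -0.007]
wrist_force: [-0.3, -0.2, 0.4]
finger_gap: 10.0
grasp_force: 21.7
```

Request:
carry_out([
  [0.2,-0.4,0,0,0,0],
  [0.4,-0.7,0,0,0,0],
  [0.4,-0.7,0,0,0,0],
])

```text
clock: 9.07
eef_pos: [608.0, 218.1, 124.2]
orientation: [3.142, 0.004, -0.003]
wrist_force: [-0.4, -0.7, 0.1]
finger_gap: 10.1
grasp_force: 21.7
```

Request:
carry_out([
  [0,-0.4,0,0,0,0],
  [0,-0.6,0.2,0,0,0],
  [0,-0.6,0.5,0,0,0],
  [0,-0.6,0.81,0,0,0],
  [0,-0.6,0.81,0,0,0],
])

```text
clock: 9.7
eef_pos: [605.8, 286.8, 25.7]
orientation: [3.139, -0.001, -0.012]
wrist_force: [-0.3, -0.4, -0.0]
finger_gap: 10.0
grasp_force: 21.7
```

Request:
carry_out([
  [0,0,0,0,0,0],
  [0,0,0,0,0,0],
  [0,0,0,0,0,0],
], hand=0.39)

```text
clock: 10.07
eef_pos: [608.4, 288.2, 30.3]
orientation: [-3.141, 0.0, -0.003]
wrist_force: [0.1, 0.6, -1.0]
finger_gap: 26.1
grasp_force: 0.0
```

Request:
carry_out([
  [0,0,-0.4,0,0,0],
  [0,0,-0.8,0,0,0],
  [0,0,-0.8,0,0,0],
])

```text
clock: 10.45
eef_pos: [609.6, 288.7, 130.1]
orientation: [-3.139, 0.0, -0.014]
wrist_force: [-0.7, -0.6, -1.2]
finger_gap: 26.1
grasp_force: 0.0
```

Request:
carry_out([
  [-0.2,0.5,0,0,0,0],
  [-0.4,0.9,0,0,0,0],
  [-0.4,0.9,0,0,0,0],
])

```text
clock: 10.82
eef_pos: [558.3, 177.6, 124.9]
orientation: [3.141, -0.005, -0.004]
wrist_force: [0.2, 0.7, 0.7]
finger_gap: 25.8
grasp_force: 0.0
```

Request:
carry_out([
  [0,0.5,0,0,0,0],
  [0,1,0,0,0,0.2],
  [0,1,0,0,0,0.2],
  [0,1,0,0,0,0.2],
])

```text
clock: 11.32
eef_pos: [560.1, 60.9, 124.9]
orientation: [-3.137, 0.156, 0.0]
wrist_force: [0.4, 0.4, -0.2]
finger_gap: 26.0
grasp_force: 0.0
```

Run:
```python
from h import *
c=cap('wrist');print(env.state()['eef_pos']);u,v=map(int,proj(c,(559.6,33,6)));print(u,v);tubes(c,max(v-50,0),v+45,u-55,u+50)
print(move((560,33,5),-.108))
cv2.imwrite('pics/w3.png',c['img'][:,:,::-1])
```

```text
[560.02057255  61.36020485 124.91717098]
281 186
[ 226  136  105   28 2363] mean [596.9  36.8] mid [596.7  33.2] deg 87.9 len 96.0
[269 165  23  43 443] mean [563.6  33.6] mid [559.3  34.1] deg -6.9 len 41.0
[310 181  21  29 504] mean [547.7  -4.5] mid [546.   -4.9] deg 12.8 len 32.0
(array([0.023, 0.236, 0.999]), array([-0.001,  0.   ,  0.019]))
```

View pics/w3.png

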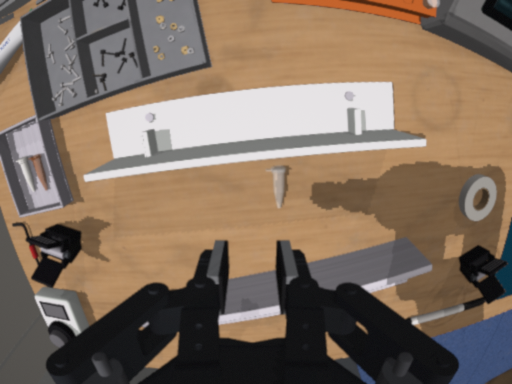

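Tubes 1 and 2 are in the tray at (25,173) and (40,172). The last tube is at (279,187), and I'll lay it crosswise in the tray's free far end.

Request:
carry_out([
  [0.02,0.236,0.3,0,0,0],
  [0.03,0.236,0.7,0,0,0],
  [0.03,0.236,0.98,0,0,0],
  [0.03,0.236,0.985,0,0,0],
  [0.03,0.236,0.985,0,0,0],
])

```text
clock: 12.0
eef_pos: [561.5, 32.4, 8.1]
orientation: [3.138, -0.155, 0.003]
wrist_force: [0.3, -0.6, 0.2]
finger_gap: 25.9
grasp_force: 0.0
```

Request:
carry_out([
  [0,0,0,0,0,0],
  [0,0,0,0,0,0],
  [0,0,0,0,0,0],
  [0,0,0,0,0,0],
], hand=1)

```text
clock: 12.5
eef_pos: [561.6, 31.9, 8.5]
orientation: [-3.137, 0.157, -0.005]
wrist_force: [-0.1, 3.8, 7.2]
finger_gap: 9.9
grasp_force: 21.8
```

Request:
carry_out([
  [0,0,-0.4,0,0,-0.2],
  [0,0,-0.8,0,0,-0.2],
  [0,0,-1,0,0,-0.2],
  [0,0,-1,0,0,-0.2],
])

```text
clock: 13.0
eef_pos: [561.4, 31.5, 129.0]
orientation: [3.141, -0.0, 0.007]
wrist_force: [0.5, -1.1, -1.2]
finger_gap: 10.0
grasp_force: 21.0
```

Request:
carry_out([
  [0.2,-0.5,0,0,0,0],
  [0.4,-1,0,0,0,0],
  [0.4,-1,0,0,0,0],
])

```text
clock: 13.38
eef_pos: [608.6, 154.9, 125.1]
orientation: [-3.141, -0.006, 0.003]
wrist_force: [-0.6, -0.7, -0.3]
finger_gap: 10.1
grasp_force: 21.0
```

Request:
carry_out([
  [0.15,-0.5,0,0,0,-0.3],
  [0.27,-1,0,0,0,-0.6],
  [0.27,-1,0,0,0,-0.9],
  [0.27,-1,0,0,0,-1],
  [0.27,-1,0,0,0,-1],
])

```text
clock: 14.0
eef_pos: [640.8, 270.7, 125.7]
orientation: [3.044, 0.775, -0.003]
wrist_force: [0.6, -0.3, 0.3]
finger_gap: 9.9
grasp_force: 21.0
```

Request:
carry_out([
  [0,0,0,0,0,-0.35],
  [0,0,0,0,0,-0.7],
  [0,0,0,0,0,-1],
  [0,0,0,0,0,-1],
])

```text
clock: 14.5
eef_pos: [641.0, 270.9, 126.4]
orientation: [-2.759, -1.502, 0.001]
wrist_force: [0.1, 0.5, -0.2]
finger_gap: 10.0
grasp_force: 21.0
```

Request:
carry_out([
  [0,0,0,0,0,-0.35],
  [0,0,0,0,0,-0.7],
  [0,0,0,0,0,-1],
  [0,0,0,0,0,-1],
  [0,0,0,0,0,-1],
])

```text
clock: 15.12
eef_pos: [641.1, 271.4, 126.8]
orientation: [-2.304, -2.136, 0.0]
wrist_force: [0.5, 0.6, -1.0]
finger_gap: 10.1
grasp_force: 21.0
```

Run:
```python
from h import *
s=env.state();print(s['eef_pos'],s['finger_gap'],s['q']);print(move((641,297,30),1.571))
```

```text
[641.09047604 271.37336662 126.79565703] 10.052048005623908 [ 2.30846536e-01  7.17313296e-01  9.92298013e-01 -3.10596628e-05
  1.43224478e+00  3.06648123e-01]
(array([ 0.213, -0.017,  0.807]), array([-0.   ,  0.   , -0.152]))
```

Request:
carry_out([
  [0.213,-0.017,0.2,0,0,-0.15],
  [0.213,-0.017,0.5,0,0,-0.15],
  [0.213,-0.017,0.82,0,0,-0.15],
  [0.213,-0.017,0.82,0,0,-0.15],
])

```text
clock: 15.62
eef_pos: [639.3, 296.7, 25.6]
orientation: [-2.218, -2.221, 0.009]
wrist_force: [-0.2, -0.4, 0.2]
finger_gap: 10.1
grasp_force: 21.0
```

Request:
carry_out([
  [0,0,0,0,0,0],
  [0,0,0,0,0,0],
  [0,0,0,0,0,0],
], hand=0.5)

```text
clock: 16.0
eef_pos: [641.4, 297.4, 29.9]
orientation: [2.217, 2.225, 0.003]
wrist_force: [-0.5, 0.3, -0.0]
finger_gap: 21.2
grasp_force: 0.0
```

Request:
carry_out([
  [0,0,-0.4,0,0,0],
  [0,0,-0.8,0,0,0],
  [0,0,-1,0,0,0],
  [0,0,-1,0,0,0],
])

```text
clock: 16.5
eef_pos: [641.6, 297.5, 151.1]
orientation: [2.215, 2.224, 0.007]
wrist_force: [-0.4, 0.1, -0.5]
finger_gap: 21.2
grasp_force: 0.0
```

Request:
carry_out([
  [-0.5,0.5,0,0,0,0.35],
  [-1,0.9,0,0,0,0.7],
  [-1,0.9,0,0,0,1],
  [-1,0.9,0,0,0,1],
])

```text
clock: 17.0
eef_pos: [750.2, 174.6, 145.6]
orientation: [-2.701, -1.601, 0.005]
wrist_force: [-0.8, -0.2, 0.1]
finger_gap: 21.5
grasp_force: 0.0
```

Request:
carry_out([
  [-0.5,0,0,0,0,0.35],
  [-1,0,0,0,0,0.7],
  [-1,0,0,0,0,1],
  [-1,0,0,0,0,1],
])

```text
clock: 17.5
eef_pos: [691.5, 72.8, 148.0]
orientation: [-3.011, -0.894, 0.002]
wrist_force: [-1.1, 0.9, -0.1]
finger_gap: 21.2
grasp_force: 0.0
```

Request:
carry_out([
  [-0.5,0.4,0,0,0,0.35],
  [-0.7,0.4,0,0,0,0.7],
  [-0.7,0.4,0,0,0,1],
  [-0.7,0.4,0,0,0,1],
  [-0.7,0.4,0,0,0,1],
], hand=-1)

```text
clock: 18.12
eef_pos: [648.0, -12.8, 148.2]
orientation: [-3.139, -0.127, 0.0]
wrist_force: [-0.9, -0.1, -0.6]
finger_gap: 85.3
grasp_force: 0.0
```

Run:
```python
from h import *
s=env.state();print(s['eef_pos'],s['finger_gap'],s['q'].round(2) if hasattr(s['q'],'round') else s['q']);print(move((430,15,130),.13))
c=cap('wrist');cv2.imwrite('pics/w4.png',c['img'][:,:,::-1])
```

```text
[648.0451592  -12.77774665 148.15155125] 85.29219386487522 [-0.2   0.62  1.13  0.    1.39  1.29]
(array([-1.792, -0.377,  0.152]), array([-0.   ,  0.001, -0.098]))
```

View pics/w4.png

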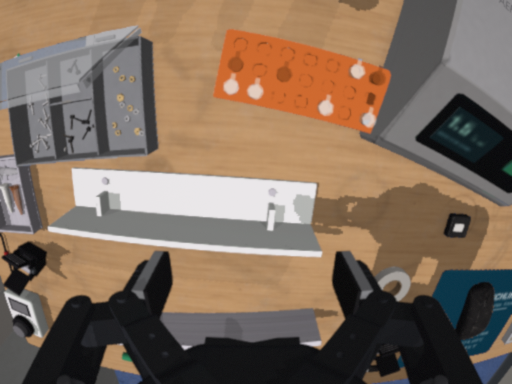

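I swung past the goal (wrong y sign), harmlessly. Now back over the straightedge.

Request:
carry_out([
  [-0.5,-0.1,0,0,0,0.16],
  [-1,-0.2,0,0,0,0.16],
  [-1,-0.2,0,0,0,0.16],
])

```text
clock: 18.55
eef_pos: [521.9, 2.8, 147.9]
orientation: [-3.14, 0.002, 0.008]
wrist_force: [0.2, 0.1, 1.0]
finger_gap: 85.8
grasp_force: 0.0
```

Request:
carry_out([
  [-0.5,0,0,0,0,0],
  [-0.9,0,0.2,0,0,0],
  [-0.9,0,0.2,0,0,0],
  [-0.9,0,0.2,0,0,0],
])

```text
clock: 19.05
eef_pos: [420.3, 1.4, 125.2]
orientation: [3.141, -0.006, 0.004]
wrist_force: [0.6, 0.1, 1.2]
finger_gap: 85.6
grasp_force: 0.0
```

Run:
```python
from h import *
s=env.state();print(s['eef_pos'],s['orientation'])
c=cap('wrist');t=cap('top')
A=cv2.resize(c['img'],(512,384));B=cv2.resize(t['img'][125:255,110:370],(520,260))
B=cv2.resize(B,(512,256));cv2.imwrite('pics/w5.png',np.vstack([A,B])[:600,:,::-1])
for p in [(430,15,32),(600,190,65)]:print(proj(c,p))
```

```text
[420.28979243   1.38270589 125.16849743] [ 3.14087727 -0.00584522  0.00411556]
(np.float64(234.94373572789115), np.float64(186.86548225808946))
(np.float64(25.22534154266097), np.float64(8.051700215196462))
```

View pics/w5.png

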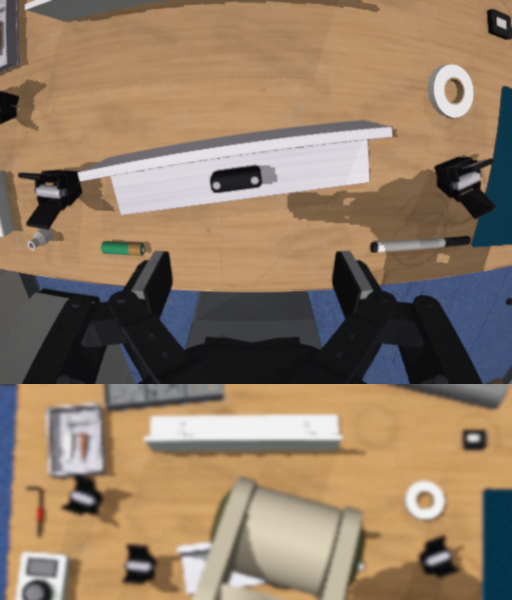

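The grip block is at (236,179), and the straightedge top runs from (80,175) to (392,130). The tray holds all three tubes.

```bash
cat >> h.py <<'E'
def block(c,guess):
    u,v=map(int,proj(c,guess));g=cv2.cvtColor(c['img'],cv2.COLOR_RGB2GRAY)
    m=np.zeros(g.shape,np.uint8);m[v-30:v+30,u-45:u+45]=g[v-30:v+30,u-45:u+45]<70
    n,l,st,ce=cv2.connectedComponentsWithStats(m);i=1+np.argmax(st[1:,4])
    k=np.argwhere(cv2.morphologyEx((l==i).astype(np.uint8),cv2.MORPH_CLOSE,np.ones((9,9)))>0)[:,::-1].astype(float)
    W=np.array([ray(c,*p,30)[:2] for p in k]);r=cv2.minAreaRect(W.astype(np.float32));print(st[i],r);return r
def sedge(c,x0,x1,lo,hi):
    """front/back top edges of bright band: columns x0..x1, rows lo..hi -> first bright run"""
E
python3 - <<'E'
from h import *
c=cap('wrist');block(c,(430,15,32))
g=cv2.cvtColor(c['img'],cv2.COLOR_RGB2GRAY).astype(int)
for u in [100,200,300,380]:
    print(u,g[115:185,u].tolist())
for n in [(79,179),(392,136)]:print(ray(c,*n,60).round(1))
E
```

```text
[211 166  51  26 898] ((436.4705810546875, 14.65401840209961), (18.122299194335938, 42.39921569824219), 7.618624687194824)
100 [149, 147, 147, 146, 146, 146, 148, 148, 146, 144, 143, 143, 144, 145, 148, 149, 150, 152, 152, 154, 153, 153, 154, 155, 155, 156, 155, 153, 153, 155, 154, 153, 153, 154, 155, 156, 155, 155, 156, 155, 155, 155, 154, 152, 151, 147, 132, 114, 105, 105, 104, 106, 135, 195, 221, 224, 225, 223, 222, 221, 221, 217, 193, 150, 114, 114, 124, 116, 103, 99]
200 [159, 160, 160, 159, 159, 159, 158, 159, 160, 162, 162, 162, 160, 158, 156, 155, 154, 152, 152, 153, 155, 155, 154, 153, 146, 129, 113, 109, 109, 109, 109, 109, 108, 108, 135, 199, 223, 226, 226, 226, 227, 226, 226, 224, 219, 199, 189, 207, 215, 216, 217, 217, 216, 216, 217, 217, 218, 219, 218, 216, 213, 213, 214, 216, 216, 216, 216, 215, 216, 215]
300 [146, 147, 149, 150, 151, 152, 152, 153, 154, 154, 149, 128, 109, 104, 103, 104, 104, 105, 106, 112, 140, 185, 216, 223, 223, 223, 224, 225, 224, 223, 218, 188, 166, 194, 208, 213, 213, 212, 209, 209, 211, 214, 216, 217, 217, 215, 213, 211, 211, 212, 213, 216, 216, 217, 217, 216, 215, 214, 214, 214, 212, 212, 212, 213, 213, 214, 216, 218, 218, 217]
380 [148, 148, 149, 151, 152, 152, 153, 152, 142, 122, 107, 104, 134, 191, 216, 220, 221, 222, 222, 221, 220, 218, 202, 157, 145, 149, 149, 148, 146, 144, 143, 141, 142, 143, 145, 145, 145, 144, 144, 145, 145, 144, 144, 144, 146, 148, 149, 150, 152, 152, 154, 155, 155, 154, 153, 151, 153, 156, 158, 156, 154, 154, 155, 157, 159, 159, 157, 156, 154, 154]
[446.9 142.9  60. ]
[ 479.2 -105.6   60. ]
```

Run:
```python
from h import *
c=cap('wrist');V=c['view'];print('eye',(-V[:3,:3].T@V[:3,3]).round(),V[:3,:3].round(2).tolist())
for u in [100,200,300,380]:
    pass
for q in [(100,166.5),(200,149.2),(300,135.3),(380,127.3)]:print('rear?',ray(c,*q,60).round(1))
for q in [(100,178),(200,160.5),(300,146.5),(380,137.5)]:print('front?',ray(c,*q,60).round(1))
```

```text
eye [503.   1. 269.] [[-0.0, -1.0, 0.0], [-0.95, 0.0, 0.32], [-0.32, 0.0, -0.95]]
rear? [456.4 120.5  60. ]
rear? [467.  38.  60.]
rear? [476.7 -33.4  60. ]
rear? [484.9 -94.6  60. ]
front? [447.  121.9  60. ]
front? [458.7  38.3  60. ]
front? [468.6 -33.6  60. ]
front? [477.2 -95.3  60. ]
```

Request:
carry_out([
  [0.13,-0.11,0.2,0,0,-0.264],
  [0.13,-0.11,0.5,0,0,-0.264],
  [0.13,-0.11,0.7,0,0,-0.264],
  [0.13,-0.11,0.97,0,0,-0.264],
  [0.13,-0.11,0.97,0,0,-0.264],
])

```text
clock: 19.88
eef_pos: [433.8, 15.0, 6.9]
orientation: [-3.134, -0.199, 0.005]
wrist_force: [-0.0, 0.2, 0.4]
finger_gap: 85.6
grasp_force: 0.0
```

Request:
carry_out([
  [0,0,0,0,0,0],
  [0,0,0,0,0,0],
  [0,0,0,0,0,0],
  [0,0,0,0,0,0],
  [0,0,0,0,0,0],
], hand=1, grip_force=60)

```text
clock: 20.5
eef_pos: [434.7, 14.7, 9.4]
orientation: [3.134, 0.2, 0.004]
wrist_force: [-1.0, -0.4, 9.5]
finger_gap: 43.0
grasp_force: 61.0
```

Run:
```python
from h import *
s=env.state();print(s['eef_pos'],s['orientation'],s['finger_gap'],s['wrist_force'])
c=cap('wrist');cv2.imwrite('pics/w6.png',c['img'][:,:,::-1])
```

```text
[434.70293096  14.70608194   9.36632274] [3.13442371 0.19958746 0.00374378] 43.03400290327147 [-1.04930109 -0.44403973  9.47709504]
```

View pics/w6.png

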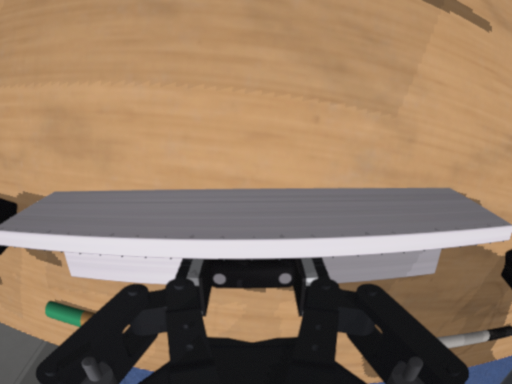

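Request:
carry_out([
  [0,0,-0.08,0,0,0],
  [0.2,-0.04,-0.08,0,0,0.04],
  [0.4,-0.08,-0.08,0,0,0.1],
  [0.6,-0.13,-0.08,0,0,0.16],
  [0.8,-0.17,-0.08,0,0,0.2],
  [0.97,-0.213,-0.08,0,0,0.235],
  [0.97,-0.213,-0.08,0,0,0.235],
  [0.97,-0.213,-0.08,0,0,0.235],
])

```text
clock: 21.55
eef_pos: [545.4, 54.8, 17.8]
orientation: [-3.142, -0.015, 0.002]
wrist_force: [-0.5, 0.4, -3.4]
finger_gap: 42.8
grasp_force: 61.7
```

Run:
```python
from h import *
s=env.state();print(s['eef_pos'],s['orientation'],s['finger_gap'],s['wrist_force'])
c=cap('wrist');cv2.imwrite('pics/w7.png',c['img'][:,:,::-1])
g=cv2.cvtColor(c['img'],cv2.COLOR_RGB2GRAY).astype(int)
for u in [40,150,350,470]: print(u,g[190:265,u].tolist())
```

```text
[545.3657606   54.81006315  17.82078384] [-3.14151584e+00 -1.50400511e-02  1.89888820e-03] 42.815233150584916 [-0.54186404  0.39752364 -3.37852908]
40 [138, 136, 134, 135, 137, 139, 139, 138, 132, 115, 91, 79, 76, 78, 79, 79, 79, 78, 79, 79, 78, 79, 79, 80, 80, 82, 89, 90, 89, 89, 89, 91, 91, 91, 90, 91, 91, 92, 91, 91, 90, 92, 105, 146, 178, 192, 197, 199, 199, 199, 198, 197, 196, 196, 196, 195, 196, 194, 178, 144, 130, 129, 129, 132, 133, 132, 131, 131, 129, 131, 133, 133, 131, 130, 131]
150 [80, 80, 81, 82, 83, 83, 82, 82, 83, 83, 85, 82, 79, 83, 84, 84, 85, 84, 83, 83, 83, 83, 82, 82, 83, 83, 85, 90, 93, 93, 94, 95, 94, 94, 93, 93, 95, 95, 96, 94, 94, 95, 95, 94, 93, 94, 95, 111, 154, 184, 200, 204, 204, 204, 204, 205, 205, 204, 204, 204, 204, 204, 203, 203, 203, 197, 188, 191, 194, 194, 192, 188, 188, 189, 192]
350 [79, 79, 80, 80, 78, 78, 76, 78, 80, 79, 76, 79, 80, 81, 82, 81, 79, 79, 80, 80, 78, 79, 79, 79, 81, 82, 84, 87, 91, 93, 93, 92, 93, 92, 93, 94, 94, 94, 94, 93, 93, 93, 93, 92, 92, 99, 130, 166, 188, 198, 201, 202, 202, 202, 202, 201, 202, 203, 202, 202, 201, 200, 200, 198, 182, 144, 125, 123, 123, 124, 123, 123, 122, 122, 122]
470 [136, 127, 101, 90, 89, 89, 89, 88, 87, 84, 80, 78, 77, 76, 75, 76, 75, 76, 76, 75, 77, 77, 78, 83, 86, 87, 87, 87, 87, 89, 90, 90, 90, 90, 89, 89, 90, 90, 108, 149, 177, 191, 194, 195, 196, 196, 197, 197, 197, 195, 194, 193, 193, 189, 163, 114, 90, 90, 90, 89, 89, 89, 91, 91, 90, 91, 90, 90, 89, 88, 89, 92, 91, 90, 89]
```

View pics/w7.png

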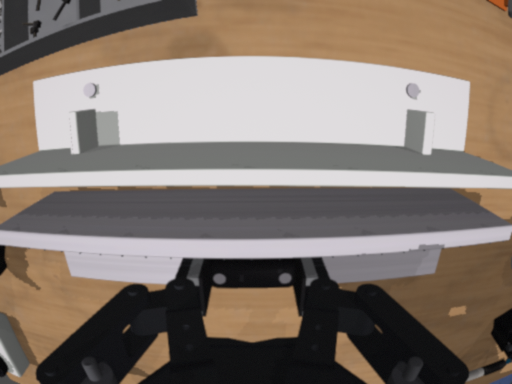

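Run:
```python
from h import *
s=env.state()
c=cap('wrist');g=cv2.cvtColor(c['img'],cv2.COLOR_RGB2GRAY).astype(float)
def edge(line):  # strongest gradients subpixel
    d=np.abs(np.diff(cv2.GaussianBlur(line.reshape(1,-1),(5,1),0).ravel()));return d
for r in [90,100,110,120]:
    a=edge(g[r,20:60]);b=edge(g[r,450:490]);ul=20.5+np.average(np.arange(39),weights=a**2);ur=450.5+np.average(np.arange(39),weights=b**2)
    L,Rr=ray(c,ul,r,6),ray(c,ur,r,6);print('base',r,ul,ur,L.round(1)[:2],Rr.round(1)[:2],((L+Rr)/2).round(1)[:2],abs(L-Rr)[1].round(1))
for r in [195,200,205]:
    print(r,g[r,20:70].astype(int).tolist(),g[r,440:490].astype(int).tolist())
print('walltop front/rear, s top rear/front')
for u in [20,120,256,390,490]:
    col=cv2.GaussianBlur(g[:,u].reshape(-1,1),(1,3),0).ravel()
    d=np.diff(col);
    i1=140+np.argmax(d[140:185]);i2=i1+3+np.argmin(d[i1+3:i1+30]);i3=i2+15+np.argmax(d[i2+15:i2+75])
    print(u,i1,i2,i3,ray(c,u,i1+.5,65)[:2].round(1),ray(c,u,i2+.5,65)[:2].round(1),ray(c,u,i3+.5,68)[:2].round(1))
```

```text
base 90 32.9867968886051 468.94915481212297 [643.2 191.3] [645.5 -79.2] [644.4  56. ] 270.5
base 100 33.421186028748004 468.5717664640712 [636.8 191.4] [639.1 -79.4] [638.  56.] 270.8
base 110 34.26508024349751 467.7501426549804 [630.4 191.2] [632.7 -79.4] [631.6  55.9] 270.6
base 120 35.113587866890015 466.96444227385865 [624.  191.1] [626.3 -79.5] [625.2  55.8] 270.7
195 [136, 136, 135, 135, 136, 136, 137, 137, 139, 139, 140, 139, 139, 139, 139, 139, 139, 139, 140, 140, 139, 135, 132, 133, 131, 129, 122, 111, 102, 89, 83, 79, 78, 80, 79, 79, 79, 79, 80, 79, 79, 79, 80, 79, 80, 80, 80, 80, 80, 80] [75, 74, 74, 74, 74, 74, 74, 74, 73, 74, 74, 74, 74, 74, 73, 74, 74, 74, 74, 74, 74, 77, 79, 83, 86, 88, 89, 89, 89, 89, 90, 89, 89, 89, 89, 89, 88, 90, 90, 96, 107, 121, 133, 137, 137, 137, 136, 137, 137, 137]
200 [135, 135, 136, 136, 137, 138, 139, 139, 140, 139, 138, 138, 139, 138, 138, 138, 136, 135, 132, 109, 91, 83, 80, 77, 78, 79, 78, 79, 78, 79, 79, 78, 78, 78, 78, 79, 79, 78, 79, 78, 79, 79, 79, 80, 80, 80, 79, 80, 79, 79] [76, 76, 76, 76, 76, 76, 76, 76, 76, 76, 76, 77, 76, 77, 7
[... 205 characters left out ...]
5, 112, 98, 88, 82, 79, 79, 79, 80, 79, 79, 79, 80, 80, 80, 80, 80, 80, 81, 80, 80, 79, 82, 80, 81, 80, 80, 81, 81, 81, 81, 81, 81, 81, 80, 80, 81, 81, 81, 82, 81] [76, 77, 76, 75, 76, 76, 77, 77, 76, 75, 77, 76, 76, 75, 76, 76, 76, 76, 76, 76, 75, 76, 76, 77, 76, 76, 76, 76, 76, 75, 76, 75, 76, 75, 75, 75, 75, 77, 78, 89, 108, 122, 129, 132, 132, 131, 131, 132, 131, 131]
walltop front/rear, s top rear/front
20 173 186 231 [604.5 152.8] [598.7 154.4] [578.6 158.6]
120 170 185 236 [604.6 102. ] [599.  102.7] [579.8 104.5]
256 168 185 238 [605.2  53.5] [599.2  53.5] [580.7  53.2]
390 170 186 234 [605.6   5.3] [599.6   4.3] [581.5   2.3]
490 174 187 227 [606.  -47.3] [600.2 -49.1] [582.3 -53. ]
```

Run:
```python
from h import *
c=cap('wrist')
def onx(u,v,x):
    a=ray(c,u,v,0);b=ray(c,u,v,50);return a+(b-a)*(x-a[0])/(b[0]-a[0])
for (ul,ur,r) in [(39.5,470.5,200),(31,478,205)]:
    L=onx(ul,r,578.6);Rr=onx(ur,r,582.8);print(L.round(1),Rr.round(1),((L+Rr)/2).round(2),(L-Rr)[1])
```

```text
[578.6 178.7  27. ] [582.8 -69.6  32.5] [580.7   54.55  29.72] 248.28965054678656
[578.6 178.9  35.3] [582.8 -68.8  40.5] [580.7   55.02  37.92] 247.68818973696534
```

Request:
carry_out([
  [0,-0.007,0.03,0,0,0.02],
  [0.03,-0.007,0.066,0,0,0.02],
  [0.07,-0.007,0.066,0,0,0.02],
  [0.11,-0.007,0.066,0,0,0.02],
  [0.135,-0.007,0.066,0,0,0.02],
  [0.135,-0.007,0.066,0,0,0.02],
  [0.135,-0.007,0.066,0,0,0.02],
])

```text
clock: 22.58
eef_pos: [562.4, 55.9, 9.7]
orientation: [-3.142, 0.001, 0.0]
wrist_force: [0.2, -0.8, -4.0]
finger_gap: 42.6
grasp_force: 61.7
```

Request:
carry_out([
  [0.008,0,0,0,0,0],
  [0.016,0,0,0,0,0],
  [0.024,0,0,0,0,0],
  [0.024,0,0,0,0,0],
  [0.024,0,0,0,0,0],
])

```text
clock: 23.2
eef_pos: [563.8, 55.9, 9.6]
orientation: [-3.142, 0.001, 0.006]
wrist_force: [-7.4, -1.3, 1.1]
finger_gap: 42.9
grasp_force: 62.3
```

Request:
carry_out([
  [0.01,0,0.008,0,0,0],
  [0.018,0,0.008,0,0,0],
  [0.018,0,0.008,0,0,0],
  [0.018,0,0.008,0,0,0],
])

```text
clock: 23.7
eef_pos: [563.8, 56.0, 9.4]
orientation: [3.141, -0.0, -0.013]
wrist_force: [-19.5, -1.8, 14.1]
finger_gap: 42.7
grasp_force: 63.9
```

Run:
```python
from h import *
s=env.state();print(s['eef_pos'],s['ft_torque'])
c=cap('wrist');cv2.imwrite('pics/w8.png',c['img'][:,:,::-1])
g=cv2.cvtColor(c['img'],cv2.COLOR_RGB2GRAY).astype(float)
for u in [20,120,256,390,490]: print(u,g[195:262,u].astype(int).tolist())
```

```text
[563.81321923  55.98482353   9.37272227] [-0.52072947  2.78890065 -0.20102926]
20 [104, 102, 103, 103, 103, 104, 104, 103, 103, 103, 103, 103, 103, 104, 103, 103, 103, 104, 103, 103, 103, 103, 103, 103, 103, 103, 103, 103, 104, 106, 129, 171, 195, 200, 201, 201, 200, 201, 201, 200, 200, 197, 188, 177, 172, 171, 170, 172, 177, 178, 179, 176, 161, 131, 119, 119, 120, 121, 123, 124, 124, 121, 118, 107, 95, 83, 80]
120 [106, 106, 106, 105, 106, 106, 106, 106, 107, 106, 106, 106, 106, 106, 105, 106, 106, 106, 107, 106, 106, 107, 107, 106, 106, 106, 106, 106, 105, 107, 106, 106, 106, 107, 118, 149, 185, 203, 207, 206, 206, 206, 206, 206, 206, 206, 206, 206, 201, 188, 181, 179, 178, 179, 179, 178, 178, 177, 179, 181, 180, 168, 163, 170, 173, 173, 173]
256 [107, 107, 107, 107, 108, 107, 107, 108, 108, 107, 106, 107, 107, 107, 107, 107, 107, 107, 107, 107, 107, 107, 107, 107, 107, 107, 107, 107, 107, 106, 107, 107, 107, 104, 101, 106, 129, 171, 199, 207, 208, 208, 208, 208, 208, 208, 207, 207, 208, 208, 205, 197, 183, 179, 179, 179, 180, 179, 179, 178, 179, 182, 185, 183, 159, 100, 40]
390 [105, 106, 105, 105, 106, 106, 106, 107, 107, 106, 106, 106, 107, 106, 106, 106, 106, 106, 107, 107, 106, 106, 106, 106, 106, 106, 106, 106, 106, 106, 106, 108, 121, 156, 189, 203, 206, 206, 206, 206, 207, 206, 206, 206, 206, 206, 199, 184, 177, 177, 177, 177, 177, 176, 176, 177, 180, 166, 131, 112, 113, 115, 115, 115, 115, 113, 113]
490 [102, 102, 102, 103, 102, 103, 103, 102, 103, 103, 104, 103, 104, 103, 103, 104, 103, 102, 104, 103, 102, 99, 102, 104, 104, 107, 128, 168, 194, 200, 200, 201, 201, 201, 201, 201, 200, 199, 191, 175, 171, 171, 173, 175, 176, 175, 172, 171, 156, 110, 84, 82, 84, 83, 84, 83, 83, 82, 84, 83, 82, 82, 83, 81, 82, 83, 84]
```

View pics/w8.png

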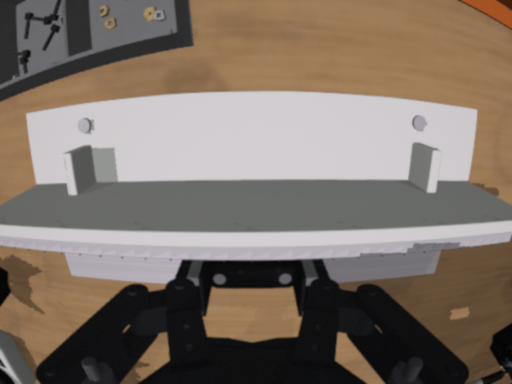

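The straightedge is flush against the wall along its full length (white top band at rows 225–250). Releasing and checking overhang.

Request:
carry_out([
  [0,0,0,0,0,0],
  [0,0,0,0,0,0],
  [0,0,0,0,0,0],
  [-0.03,0,0,0,0,0],
  [-0.03,0,-0.3,0,0,0],
  [-0.03,0,-0.7,0,0,0],
  [-0.03,0,-1,0,0,0],
  [-0.03,0,-1,0,0,0],
], hand=-1)

```text
clock: 24.75
eef_pos: [565.0, 55.8, 131.5]
orientation: [3.141, -0.001, 0.009]
wrist_force: [0.2, -1.1, -0.4]
finger_gap: 85.2
grasp_force: 0.0
```

Request:
carry_out([
  [-0.4,0,-0.3,0,0,0],
  [-0.8,0,-0.5,0,0,0],
  [-0.8,0,-0.5,0,0,0],
  [-0.8,0,-0.5,0,0,0],
])

```text
clock: 25.25
eef_pos: [468.1, 55.9, 188.1]
orientation: [-3.141, 0.001, 0.001]
wrist_force: [0.2, -0.9, -1.1]
finger_gap: 85.4
grasp_force: 0.0
```

Run:
```python
from h import *
s=env.state();print(s['eef_pos'],s['clock'])
c=cap('wrist');t=cap('top');np.savez('l.npz',w=c['img'],V=c['view'])
for p in [(599.3,190.5,65),(599.3,-79.5,65),(591,180,60),(591,-69,60)]:print(np.round(proj(c,p),1))
a=c['img'];b=cv2.resize(a[60:150,0:256],None,fx=2,fy=2,interpolation=cv2.INTER_CUBIC);d=cv2.resize(a[60:150,256:512],None,fx=2,fy=2,interpolation=cv2.INTER_CUBIC)
B=cv2.resize(t['img'][125:255,110:370],(512,240))
cv2.imwrite('pics/w9.png',np.vstack([b,d,B])[:,:,::-1])
```

```text
[468.14407531  55.89784572 188.09936744] 25.25
[108.6  55.4]
[394.9  55.1]
[120.5  62.8]
[383.   62.6]
```

View pics/w9.png

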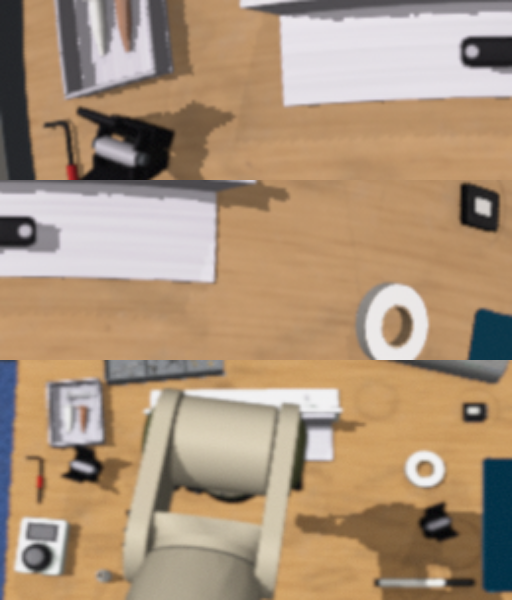

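Run:
```python
from h import *
c=cap('wrist');g=cv2.GaussianBlur(cv2.cvtColor(c['img'],cv2.COLOR_RGB2GRAY),(3,3),0).astype(float)
def ed(v,a,b):
    d=np.abs(np.diff(g[v,a:b]));i=np.argmax(d);w=slice(max(i-2,0),i+3);return a+.5+np.average(np.arange(len(d))[w],weights=d[w])
for v,z in [(75,6),(85,6),(95,6),(105,6)]:
    l,r=ed(v,120,160),ed(v,345,380);L,Q=ray(c,l,v,z),ray(c,r,v,z);print('foot',v,l,r,L[:2].round(1),Q[:2].round(1),((L+Q)/2)[:2].round(2),(L-Q)[1].round(1))
for v in range(46,66,2):
    l,r=ed(v,90,135),ed(v,370,410);print('wall',v,l.round(1),r.round(1),ray(c,l,v,65)[:2].round(1),ray(c,r,v,65)[:2].round(1))
```

```text
foot 75 139.5375 363.4578947368421 [582.  180.9] [581.7 -69.3] [581.82  55.8 ] 250.2
foot 85 140.09493670886076 363.4268292682927 [570.4 180.6] [570.2 -69.6] [570.29  55.49] 250.1
foot 95 140.44736842105263 362.84177215189874 [558.9 180.5] [558.6 -69.3] [558.78  55.64] 249.8
foot 105 140.93055555555554 362.57608695652175 [547.4 180.5] [547.2 -69.4] [547.31  55.52] 249.9
wall 46 130.8 387.5 [605.4 166.7] [607.3 -71.3]
wall 48 90.9 394.3 [610.  210.2] [606.4 -78.6]
wall 50 91.0 394.9 [608.  210.1] [604.5 -79.2]
wall 52 108.0 395.2 [602.9 190.9] [602.6 -79.6]
wall 54 107.8 383.1 [600.9 191.1] [598.8 -66.6]
wall 56 91.7 383.4 [601.8 209.3] [596.9 -67. ]
wall 58 119.4 383.5 [595.3 178.6] [594.9 -67. ]
wall 60 119.5 383.4 [593.3 178.5] [593.  -66.9]
wall 62 119.3 386.7 [591.4 178.8] [591.5 -70.5]
wall 64 91.7 398.6 [593.7 209.4] [591.2 -83.5]
```

Overhang is equal (straightedge centre y 55.6, wall 55.65). On to the clips.

Request:
carry_out([
  [-0.1,-0.3,0,0,0,-0.35],
  [-0.17,-0.58,0,0,0,-0.7],
  [-0.17,-0.58,0,0,0,-1],
  [-0.17,-0.58,0,0,0,-1],
])

```text
clock: 25.9
eef_pos: [447.9, 125.8, 188.2]
orientation: [-3.044, -0.775, 0.002]
wrist_force: [0.0, -1.1, 0.4]
finger_gap: 85.1
grasp_force: 0.0
```

Request:
carry_out([
  [0.15,-0.3,0,0,0,-0.35],
  [0.27,-0.5,0,0,0,-0.7],
  [0.27,-0.5,0,0,0,-1],
  [0.27,-0.5,0,0,0,-1],
])

```text
clock: 26.4
eef_pos: [447.6, 193.6, 188.4]
orientation: [-2.761, -1.499, 0.001]
wrist_force: [0.7, -1.0, 0.1]
finger_gap: 85.0
grasp_force: 0.0
```

Request:
carry_out([
  [-0.086,-0.133,0,0,0,-0.35],
  [-0.086,-0.133,0,0,0,-0.7],
  [-0.086,-0.133,0,0,0,-1],
  [-0.086,-0.133,0,0,0,-1],
])

```text
clock: 26.9
eef_pos: [428.5, 193.3, 188.7]
orientation: [-2.306, -2.133, 0.0]
wrist_force: [-0.3, 0.4, 0.1]
finger_gap: 85.1
grasp_force: 0.0
```

Request:
carry_out([
  [0,0,0.2,0,0,-0.14],
  [0,0,0.2,0,0,-0.14],
  [0,0,0.2,0,0,-0.14],
])

```text
clock: 27.28
eef_pos: [428.7, 193.6, 165.4]
orientation: [2.227, 2.215, 0.001]
wrist_force: [0.1, -0.4, -0.3]
finger_gap: 85.5
grasp_force: 0.0
```

Run:
```python
from h import *
s=env.state();print(s['eef_pos'],s['orientation'],s['q'],s['clock'])
c=cap('wrist');cv2.imwrite('pics/w10.png',c['img'][:,:,::-1]);print(proj(c,(429,194,35)),proj(c,(524,274,35)))
```

```text
[428.68787737 193.64250851 165.42050333] [2.22743812e+00 2.21494748e+00 7.69144573e-04] [1.71809294e-01 3.07603008e-01 1.62009449e+00 3.21523411e-06
 1.21329948e+00 1.77431547e-01] 27.275
(np.float64(252.1160304610586), np.float64(183.7559453566844)) (np.float64(352.5303880881056), np.float64(102.55833794983387))
```

View pics/w10.png

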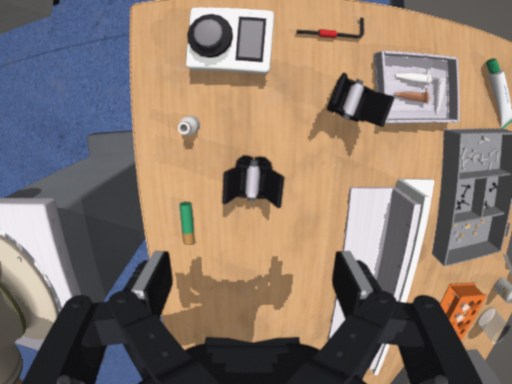

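Clip 2 is at (252,182) with its pivot nearly vertical in the picture. Clip 1 is at (355,98), beside the tray.

```bash
cat >> h.py <<'E'
def clip(c,guess,w=42):
    u,v=map(int,np.round(proj(c,guess)));x0,x1,y0,y1=max(u-w,0),u+w,max(v-w,0),v+w
    hsv=cv2.cvtColor(c['img'],cv2.COLOR_RGB2HSV).astype(int);V=hsv[...,2];S=hsv[...,1]
    m=np.zeros(V.shape,np.uint8);m[y0:y1,x0:x1]=(V<55)[y0:y1,x0:x1]
    n,l,st,ce=cv2.connectedComponentsWithStats(m);dist=[np.hypot(*(ce[i]-(u,v))) if st[i,4]>60 else 1e9 for i in range(1,n)];i=1+np.argmin(dist)
    hull=np.zeros(V.shape,np.uint8);big=np.argwhere((m>0))[:,::-1]
    cv2.fillConvexPoly(hull,cv2.convexHull(big.astype(np.int32)),1)
    s=((V>95)&(S<45)).astype(np.uint8)*cv2.erode(hull,np.ones((3,3)))
    n,l,st,ce=cv2.connectedComponentsWithStats(s)
    if n<2: print('no silver',dist);return
    i=1+np.argmax(st[1:,4]);k=np.argwhere(l==i)[:,::-1]
    r=cv2.minAreaRect(np.array([ray(c,*p,40)[:2] for p in k],np.float32));mu=np.array(r[0])
    P=cv2.boxPoints(r);e=P[1]-P[0] if np.linalg.norm(P[1]-P[0])>np.linalg.norm(P[2]-P[1]) else P[2]-P[1]
    a=np.degrees(np.arctan2(e[1],e[0]))%180
    dr=cv2.minAreaRect(np.array([ray(c,*p,50)[:2] for p in big],np.float32))
    print('silver',st[i],mu.round(1),np.round(r[1],1),'pivot axis deg',a.round(1),'| dark',np.round(dr[0],1),np.round(dr[1],1),round(dr[2],1));return mu,a
E
python3 - <<'E'
from h import *
c=cap('wrist')
clip(c,(429,194,40));clip(c,(524,274,40))
t=cap('top');clip(t,(429,194,40),14);clip(t,(524,274,40),14);clip(t,(436,-207,40),14)
E
```

```text
silver [245 162  15  39 409] [429.1 197.9] [37.6 12. ] pivot axis deg 85.4 | dark [429.9 201.2] [45.  53.2] 85.2
silver [343  82  21  34 394] [522.6 278.2] [32.8 12.1] pivot axis deg 70.6 | dark [527.1 274.7] [35.7 56.3] 70.6
no silver [1000000000.0, 1000000000.0]Traceback (most recent call last):
  File "<stdin>", line 4, in <module>
  File "h.py", line 48, in clip
    n,l,st,ce=cv2.connectedComponentsWithStats(m);dist=[np.hypot(*(ce[i]-(u,v))) if st[i,4]>60 else 1e9 for i in range(1,n)];i=1+np.argmin(dist)
                                                                                                                                 ~~~~~~~~~^^^^^^
    return _wrapfunc(a, 'argmin', axis=axis, out=out, **kwds)
    return _wrapit(obj, method, *args, **kwds)
    result = getattr(arr, method)(*args, **kwds)
ValueError: attempt to get argmin of an empty sequence
```

Request:
carry_out([
  [0.024,0.003,0.3,0,0,0.15],
  [0.024,0.003,0.6,0,0,0.15],
  [0.024,0.003,0.6,0,0,0.15],
])

```text
clock: 27.8
eef_pos: [427.7, 196.4, 91.8]
orientation: [-2.304, -2.132, 0.005]
wrist_force: [-0.3, 1.1, -0.0]
finger_gap: 85.5
grasp_force: 0.0
```

Run:
```python
from h import *
c=cap('wrist');mu,a=clip(c,(429,197,40),70);print(move((mu[0],mu[1]-1,39),np.radians(a)))
```

```text
silver [246 188  17  51 690] [429.2 198. ] [38.6 11.5] pivot axis deg 85.1 | dark [429.6 201.5] [51.7 55.7] 85.6
(array([0.004, 0.004, 0.452]), array([-0.002,  0.   ,  0.015]))
```

Request:
carry_out([
  [0,0.003,0.2,0,0,0.015],
  [0,0.003,0.4,0,0,0.015],
  [0,0.003,0.45,0,0,0.015],
  [0,0.003,0.45,0,0,0.015],
])

```text
clock: 28.35
eef_pos: [429.7, 196.7, 39.9]
orientation: [2.312, 2.125, 0.002]
wrist_force: [-0.9, 0.4, 0.2]
finger_gap: 85.4
grasp_force: 0.0
```

Request:
carry_out([
  [0,0,0,0,0,0],
  [0,0,0,0,0,0],
  [0,0,0,0,0,0],
  [0,0,0,0,0,0],
  [0,0,0,0,0,0],
  [0,0,0,0,0,0],
], hand=1, grip_force=40)

```text
clock: 29.1
eef_pos: [428.1, 196.7, 39.8]
orientation: [-2.312, -2.126, 0.001]
wrist_force: [-6.1, 0.7, 13.5]
finger_gap: 27.1
grasp_force: 43.7
```

Request:
carry_out([
  [0,0,-0.2,0,0,0],
  [0,0,-0.5,0,0,0],
  [0,0,-0.8,0,0,0],
  [0,0,-0.8,0,0,0],
])

```text
clock: 29.6
eef_pos: [430.1, 196.8, 137.2]
orientation: [2.31, 2.124, 0.007]
wrist_force: [0.4, 0.2, -2.1]
finger_gap: 27.1
grasp_force: 41.7
```

Run:
```python
from h import *
s=env.state();print(s['eef_pos'],s['finger_gap'],s['wrist_force']);print(move((597.5,155.5,135),np.pi/2+.0075))
c=cap('wrist');u,v=proj(c,s['eef_pos']-[0,0,5]);print(u,v);np.save('held.npy',c['img'])
clip(c,tuple(s['eef_pos']-[0,0,5]),70)
```

```text
[430.07332833 196.82437484 137.22311436] 27.06464426778765 [ 0.43537126  0.20778522 -2.13946724]
(array([-0.226,  1.419,  0.026]), array([ 0.011, -0.002, -0.183]))
251.80562199606797 248.2121897897789
silver [241 214  21  61 947] [425.9 148.3] [63.2 18.7] pivot axis deg 84.3 | dark [425.1 131.2] [130.7 145.5] 84.9
```

Request:
carry_out([
  [-0.06,0.35,0,0,0,-0.09],
  [-0.11,0.71,0,0,0,-0.18],
  [-0.11,0.71,0,0,0,-0.18],
])

```text
clock: 30.02
eef_pos: [514.5, 175.3, 133.1]
orientation: [-2.216, -2.226, 0.002]
wrist_force: [-0.4, 0.1, -0.1]
finger_gap: 27.0
grasp_force: 41.6
```

Request:
carry_out([
  [-0.1,0.4,0,0,0,0],
  [-0.18,0.7,0,0,0,0],
  [-0.18,0.7,0,0,0,0],
  [-0.18,0.7,0,0,0,0],
])

```text
clock: 30.52
eef_pos: [595.5, 155.5, 133.8]
orientation: [-2.213, -2.227, 0.003]
wrist_force: [-0.6, 0.6, -1.2]
finger_gap: 26.8
grasp_force: 41.7
```

```bash
cat >> h.py <<'E'
def wall_x(c,ys,zs=(65,)):
    g=cv2.GaussianBlur(cv2.cvtColor(c['img'],cv2.COLOR_RGB2GRAY),(3,3),0).astype(float)
    for y in ys:
        a=np.array(proj(c,(570,y,65)));b=np.array(proj(c,(630,y,65)))
        xs=np.linspace(570,630,241);P=np.array([proj(c,(x,y,65)) for x in xs],np.float32)
        L=cv2.remap(g.astype(np.float32),P[:,0].reshape(1,-1),P[:,1].reshape(1,-1),cv2.INTER_LINEAR).ravel()
        d=np.gradient(L,xs);k=[i for i in range(2,len(d)-2) if abs(d[i])>6 and abs(d[i])==max(abs(d[i-2:i+3]))]
        print(y,[(round(float(xs[i]),1),int(d[i])) for i in k])
E
python3 - <<'E'
from h import *
s=env.state();print(s['eef_pos']);print(move((597.5,155.5,135),np.pi/2+.0075))
c=cap('wrist');np.save('held.npy',c['img']);print(proj(c,(599,100,65)),proj(c,(599,185,65)),proj(c,s['eef_pos']))
wall_x(c,[60,80,100,185,188])
E
```

```text
[595.51696655 155.4911507  133.82728037]
(array([-0.   ,  0.016, -0.01 ]), array([-0.006, -0.   , -0.003]))
(np.float64(255.84603920730436), np.float64(268.48745362706677)) (np.float64(257.1333690338418), np.float64(170.12004295319747)) (np.float64(251.92959136167033), np.float64(252.61231345000164))
60 [(573.0, -6), (576.0, 7), (577.2, 13), (578.2, 12), (591.8, 10), (599.0, 19), (600.0, 23), (600.2, 23), (614.8, -10), (621.0, -54), (622.0, -58)]
80 [(571.5, 6), (571.8, 6), (580.5, 50), (591.8, 9), (592.0, 9), (599.8, 21), (600.0, 21), (605.0, 18), (607.2, -15), (610.2, -65), (610.5, -65), (613.8, 6), (614.0, 6), (622.8, 6)]
100 [(591.2, 56), (598.5, -50), (613.0, 7), (613.5, 7), (613.8, 7), (614.0, 7), (624.2, 35)]
185 [(590.5, -45), (596.2, -16), (598.5, 66)]
188 [(590.5, -46), (596.2, -10), (598.5, 64)]
```

Request:
carry_out([
  [0,0.018,0.1,0,0,0],
  [0,0.018,0.24,0,0,0],
  [0,0.018,0.24,0,0,0],
  [0,0.018,0.24,0,0,0],
])

```text
clock: 31.08
eef_pos: [599.1, 155.4, 106.4]
orientation: [2.214, 2.228, 0.0]
wrist_force: [0.7, -0.8, 0.6]
finger_gap: 26.9
grasp_force: 41.7
```

Request:
carry_out([
  [0,0,0.05,0,0,0],
  [0,0,0.1,0,0,0],
  [0,0,0.1,0,0,0],
])

```text
clock: 31.45
eef_pos: [598.8, 155.1, 93.5]
orientation: [-2.214, -2.227, 0.001]
wrist_force: [-0.1, 0.6, -0.8]
finger_gap: 27.0
grasp_force: 41.7
```

Request:
carry_out([
  [0,0,0.04,0,0,0],
  [0,0,0.08,0,0,0],
  [0,0,0.08,0,0,0],
])

```text
clock: 31.82
eef_pos: [598.9, 155.2, 83.9]
orientation: [-2.214, -2.228, 0.001]
wrist_force: [-0.4, -0.5, -1.3]
finger_gap: 27.1
grasp_force: 41.7
```

Request:
carry_out([
  [0,-0.008,0.025,0,0,0],
  [0,-0.008,0.05,0,0,0],
  [0,-0.008,0.05,0,0,0],
  [0,-0.008,0.05,0,0,0],
])

```text
clock: 32.33
eef_pos: [598.3, 155.2, 80.2]
orientation: [2.214, 2.227, 0.002]
wrist_force: [-4.4, -0.5, 11.7]
finger_gap: 27.0
grasp_force: 43.6
```

Request:
carry_out([
  [0,0,0.015,0,0,0],
  [0,0,0.03,0,0,0],
  [0,0,0.03,0,0,0],
])

```text
clock: 32.7
eef_pos: [598.3, 155.2, 79.7]
orientation: [2.212, 2.227, 0.004]
wrist_force: [-13.3, -1.2, 35.8]
finger_gap: 27.1
grasp_force: 45.9
```

Request:
carry_out([
  [0,-0.01,-0.05,0,0,0],
  [0,-0.012,-0.06,0,0,0],
  [0,-0.012,-0.06,0,0,0],
])

```text
clock: 33.08
eef_pos: [596.7, 155.1, 81.6]
orientation: [-2.215, -2.228, 0.0]
wrist_force: [1.6, 0.7, 0.3]
finger_gap: 27.2
grasp_force: 41.4
```

Request:
carry_out([
  [0,0,0.03,0,0,0],
  [0,0,0.05,0,0,0],
  [0,0,0.05,0,0,0],
  [0,0,0.05,0,0,0],
])

```text
clock: 33.58
eef_pos: [597.1, 155.2, 79.3]
orientation: [2.213, 2.227, 0.003]
wrist_force: [-9.4, -0.6, 26.7]
finger_gap: 27.1
grasp_force: 44.4
```

Run:
```python
from h import *
s=env.state();c=cap('wrist');p=s['eef_pos'];Rt=R.from_rotvec(s['orientation']).as_matrix()
hsv=cv2.cvtColor(c['img'],cv2.COLOR_RGB2HSV).astype(int)
print('V col252',hsv[195:300,252,2].tolist());print('S',hsv[195:300,252,1].tolist())
for h in [3,5,7,9,11]:
    top=[np.round(proj(c,p+Rt@np.array([x,0,0])+[0,0,-h+6]),1) for x in(18,-18)];print(h,top)
```

```text
V col252 [114, 118, 131, 163, 187, 195, 196, 196, 196, 196, 196, 203, 221, 223, 195, 130, 76, 61, 63, 79, 95, 101, 100, 97, 96, 96, 97, 104, 122, 152, 189, 203, 204, 204, 204, 204, 204, 204, 204, 204, 204, 204, 204, 205, 204, 204, 205, 204, 204, 204, 204, 204, 204, 204, 204, 204, 204, 204, 204, 203, 202, 203, 203, 203, 203, 203, 203, 203, 203, 202, 204, 203, 206, 209, 209, 193, 155, 114, 102, 114, 164, 218, 229, 231, 231, 231, 231, 230, 230, 229, 227, 226, 226, 226, 226, 223, 207, 168, 154, 153, 153, 152, 153, 153, 153]
S [11, 9, 10, 9, 10, 10, 9, 9, 10, 10, 9, 9, 8, 7, 10, 10, 17, 21, 20, 19, 19, 20, 18, 18, 21, 21, 21, 15, 10, 10, 11, 13, 13, 11, 11, 13, 11, 11, 13, 13, 13, 13, 13, 12, 13, 13, 12, 13, 13, 13, 13, 13, 13, 13, 13, 13, 13, 13, 11, 11, 10, 13, 13, 13, 13, 13, 13, 11, 13, 11, 14, 13, 12, 11, 12, 12, 12, 13, 18, 16, 12, 12, 7, 8, 8, 8, 8, 7, 7, 8, 7, 7, 7, 7, 7, 7, 12, 11, 10, 10, 10, 10, 10, 10, 12]
3 [array([251.9, 225.5]), array([251.9, 281.9])]
5 [array([251.9, 223.9]), array([251.9, 279.9])]
7 [array([251.9, 222.4]), array([251.9, 278. ])]
9 [array([251.9, 220.8]), array([251.9, 276.1])]
11 [array([251.9, 219.3]), array([251.9, 274.2])]
```

The clip is seated: the barrel sits about 71 mm up, and there's 27 N of downward reaction. Releasing.

Request:
carry_out([
  [0,0,0,0,0,0],
  [0,0,0,0,0,0],
  [0,0,0,0,0,0],
  [0,0,0,0,0,0],
], hand=-1)

```text
clock: 34.12
eef_pos: [596.6, 155.2, 75.6]
orientation: [-2.214, -2.228, 0.001]
wrist_force: [0.7, -0.4, 0.6]
finger_gap: 85.0
grasp_force: 0.0
```

Request:
carry_out([
  [0,0,-0.3,0,0,0],
  [0,0,-0.7,0,0,0],
  [0,0,-0.7,0,0,0],
])

```text
clock: 34.5
eef_pos: [598.2, 155.3, 163.7]
orientation: [2.211, 2.225, 0.009]
wrist_force: [-0.1, 0.1, -0.5]
finger_gap: 85.6
grasp_force: 0.0
```

Run:
```python
from h import *
s=env.state();c=cap('wrist');p=s['eef_pos'];print(p,s['finger_gap'])
clip(c,(597.7,155.5,76),70)
u,v=map(int,proj(c,(597.7,155.5,76)));print(u,v)
cv2.imwrite('pics/w11.png',cv2.resize(c['img'][100:330,130:400,::-1],None,fx=2,fy=2))
wall_x(c,[60,80,100,125,130,178,185,188])
```

```text
[598.21075204 155.3466241  163.73777166] 85.61229489950009
silver [ 216  205   57   61 1482] [580. 109.] [65.7 51.5] pivot axis deg 43.4 | dark [594.9 120.9] [112.7  53.6] 77.9
250 198
60 [(572.0, 17), (573.0, 21), (573.2, 21), (592.0, 24), (592.2, 24), (597.0, -16), (597.2, -16), (600.0, 21), (600.2, 21), (603.0, -8), (603.2, -8), (613.0, 13), (613.2, 13), (615.0, -13), (615.2, -13)]
80 [(574.8, 60), (575.8, 71), (587.2, -29), (587.5, -29), (591.5, 29), (592.5, 25), (597.5, -8), (600.0, 19), (615.5, -17), (628.2, 19)]
100 [(575.5, 65), (575.8, 65), (588.5, -29), (591.2, 27), (591.5, 27), (597.2, -7), (599.8, 14), (600.0, 14)]
125 [(573.5, -63), (579.8, 34), (580.0, 34), (581.0, 32), (590.5, 32), (590.8, 32), (591.0, 32), (591.2, 32), (591.5, 32), (591.8, 32), (597.0, -11), (598.0, -10), (599.5, 21), (599.8, 21), (604.0, -6), (604.2, -6), (606.0, 8), (615.5, -66), (621.2, 74), (621.5, 74)]
130 [(573.8, -53), (579.0, -6), (579.2, -6), (582.5, 41), (582.8, 41), (590.8, 30), (593.2, -22), (593.5, -22), (598.8, 34), (604.0, -20), (604.2, -20), (606.8, 16), (613.0, -65), (622.0, 74)]
178 [(580.8, -59), (581.0, -59), (590.0, 53), (590.2, 53), (596.8, -26), (599.2, 29), (599.5, 29), (604.2, -59), (614.5, 71)]
185 [(590.5, -37), (596.0, -14), (598.5, 61)]
188 [(591.0, -39), (595.8, -9), (598.5, 60)]
```

Run:
```python
from h import *
c=cap('wrist');V=cv2.cvtColor(c['img'],cv2.COLOR_RGB2HSV)[...,2].astype(int)
u=251
print(list(enumerate(V[150:240,u].tolist(),150))[::2])
for z in [71,75,79,83]:print(z,[np.round(proj(c,(597.7,y,z)),1).tolist() for y in (173.5,170,140,137.5)])
for v in (185,195,205):print(v,V[v,200:305].tolist())
```

```text
[(150, 148), (152, 138), (154, 124), (156, 106), (158, 122), (160, 113), (162, 109), (164, 124), (166, 189), (168, 217), (170, 218), (172, 211), (174, 110), (176, 83), (178, 90), (180, 93), (182, 151), (184, 197), (186, 200), (188, 200), (190, 201), (192, 201), (194, 201), (196, 201), (198, 200), (200, 201), (202, 201), (204, 201), (206, 201), (208, 201), (210, 201), (212, 203), (214, 209), (216, 196), (218, 100), (220, 96), (222, 136), (224, 208), (226, 224), (228, 224), (230, 224), (232, 224), (234, 224), (236, 221), (238, 218)]
71 [[252.3, 177.0], [252.3, 181.1], [252.1, 214.9], [252.1, 217.6]]
75 [[252.4, 178.3], [252.3, 182.5], [252.1, 216.8], [252.1, 219.5]]
79 [[252.4, 179.7], [252.4, 183.9], [252.1, 218.7], [252.1, 221.4]]
83 [[252.4, 181.1], [252.4, 185.4], [252.2, 220.6], [252.1, 223.4]]
185 [227, 227, 226, 225, 224, 223, 223, 223, 224, 225, 225, 224, 224, 225, 226, 225, 224, 223, 223, 224, 224, 223, 222, 222, 224, 226, 227, 226, 220, 174, 97, 38, 21, 21, 19, 20, 20, 19, 19, 22, 24, 22, 24, 33, 52, 62, 70, 101, 148, 180, 195, 199, 196, 193, 185, 173, 149, 109, 73, 61, 53, 3
[... 488 characters left out ...]
36, 108, 60, 33, 26, 20, 18, 15, 13, 16, 13, 14, 14, 13, 15, 20, 23, 29, 30, 39, 87, 160, 213, 233, 239, 239, 240, 240, 240, 239, 240, 239, 240, 239, 240, 240, 239, 239, 239, 239, 238, 227, 203, 189, 187, 185]
205 [226, 227, 227, 227, 226, 225, 223, 223, 223, 224, 225, 224, 223, 224, 225, 226, 226, 224, 224, 224, 225, 224, 223, 214, 169, 95, 42, 36, 35, 31, 26, 19, 18, 17, 16, 16, 16, 15, 17, 20, 23, 25, 29, 51, 85, 112, 133, 154, 170, 185, 196, 201, 198, 192, 186, 178, 167, 154, 149, 161, 135, 75, 31, 22, 21, 17, 15, 16, 15, 13, 12, 12, 15, 13, 21, 30, 35, 36, 40, 86, 169, 224, 237, 239, 239, 239, 240, 240, 240, 239, 240, 240, 239, 239, 240, 240, 239, 239, 239, 232, 199, 181, 181, 181, 180]
```

Clip 2 is seated (barrel rows 182–217 match the pivot at about 71 mm). Next is clip 1.

Request:
carry_out([
  [0.4,-0.3,0,0,0,0.3],
  [0.8,-0.5,0,0,0,0.6],
  [1,-0.63,0.3,0,0,0.69],
  [1,-0.63,0.4,0,0,0.69],
  [1,-0.63,0.4,0,0,0.69],
])

```text
clock: 35.22
eef_pos: [520.4, 274.0, 110.8]
orientation: [-2.564, -1.815, 0.004]
wrist_force: [0.3, 0.2, -0.5]
finger_gap: 85.2
grasp_force: 0.0
```

Run:
```python
from h import *
print(env.state()['eef_pos'])
c=cap('wrist');mu,a=clip(c,(522.6,277,40),60);e=np.array([np.cos(np.radians(a)),np.sin(np.radians(a))]);q=mu-1*e;print(q,move((q[0],q[1],39),np.radians(a)))
```

```text
[520.39223979 273.95791334 110.78955968]
silver [243 190  26  43 557] [521.4 269.2] [38.  11.6] pivot axis deg 46.4 | dark [526.7 268.9] [49.9 55.3] 46.6
[520.72337997 268.48624927] (array([-0.043,  0.012,  0.607]), array([-0.   ,  0.001,  0.842]))
```

Clip 1 now reads 46° instead of 71°, so it was evidently knocked. I'll use the fresh reading and check once more after the turn.

Request:
carry_out([
  [-0.02,0.012,0.1,0,0,0.35],
  [-0.04,0.012,0.15,0,0,0.7],
  [-0.04,0.012,0.15,0,0,0.84],
  [-0.04,0.012,0.15,0,0,0.84],
])

```text
clock: 35.78
eef_pos: [521.2, 268.9, 94.8]
orientation: [2.886, 1.24, 0.002]
wrist_force: [-0.5, -0.2, -1.1]
finger_gap: 85.6
grasp_force: 0.0
```

Run:
```python
from h import *
print(env.state()['eef_pos'])
c=cap('wrist');mu,a=clip(c,(521,269,40),65);e=np.array([np.cos(np.radians(a)),np.sin(np.radians(a))]);q=mu-1*e;print(q,move((q[0],q[1],39),np.radians(a)))
```

```text
[521.20420638 268.86809496  94.83122035]
silver [244 189  17  50 638] [521.7 268.9] [38.4 11.4] pivot axis deg 46.0 | dark [524.5 271.1] [51.7 55.7] 46.7
[521.00980312 268.18512779] (array([-0.006,  0.004,  0.465]), array([ 0.002, -0.002,  0.021]))
```

Request:
carry_out([
  [-0.006,0.004,0.2,0,0,0.015],
  [-0.006,0.004,0.4,0,0,0.015],
  [-0.006,0.004,0.465,0,0,0.015],
  [-0.006,0.004,0.465,0,0,0.015],
])

```text
clock: 36.33
eef_pos: [520.3, 268.7, 38.5]
orientation: [2.891, 1.23, 0.0]
wrist_force: [-0.2, 0.1, -0.1]
finger_gap: 85.6
grasp_force: 0.0
```

Request:
carry_out([
  [0,0,0,0,0,0],
  [0,0,0,0,0,0],
  [0,0,0,0,0,0],
  [0,0,0,0,0,0],
  [0,0,0,0,0,0],
  [0,0,0,0,0,0],
], hand=1)

```text
clock: 37.08
eef_pos: [522.8, 268.8, 40.9]
orientation: [2.889, 1.229, 0.012]
wrist_force: [2.1, -3.5, 11.0]
finger_gap: 27.2
grasp_force: 42.3
```

Request:
carry_out([
  [0,0,-0.3,0,0,0],
  [0,0,-0.6,0,0,0],
  [0,0,-0.9,0,0,0],
  [0,0,-1,0,0,0],
  [0,0,-1,0,0,0],
])

```text
clock: 37.7
eef_pos: [519.9, 268.8, 158.2]
orientation: [2.891, 1.23, 0.001]
wrist_force: [-0.1, -0.3, -1.0]
finger_gap: 27.2
grasp_force: 40.1
```

Run:
```python
from h import *
print(env.state()['eef_pos'],move((598.5,55.5,160),np.pi/2+.0075))
```

```text
[519.9291173  268.83565508 158.16608377] (array([-0.827,  1.705, -0.015]), array([ 1.000e-03, -1.000e-03, -1.548e+00]))
```

Request:
carry_out([
  [-0.3,0.3,0,0,0,-0.35],
  [-0.63,0.607,0,0,0,-0.7],
  [-0.63,0.607,0,0,0,-1],
  [-0.63,0.607,0,0,0,-1],
])

```text
clock: 38.2
eef_pos: [519.5, 163.4, 156.8]
orientation: [-2.498, -1.903, 0.004]
wrist_force: [-0.3, 0.1, -1.4]
finger_gap: 27.1
grasp_force: 41.2
```

Request:
carry_out([
  [-0.4,0.1,0,0,0,-0.3],
  [-0.868,0.237,0,0,0,-0.548],
  [-0.868,0.237,0,0,0,-0.548],
  [-0.868,0.237,0,0,0,-0.548],
])

```text
clock: 38.7
eef_pos: [519.8, 56.6, 157.6]
orientation: [-2.215, -2.226, 0.001]
wrist_force: [0.3, 0.2, -1.0]
finger_gap: 26.8
grasp_force: 41.1
```

Request:
carry_out([
  [0,0.3,0.1,0,0,0],
  [0,0.64,0.2,0,0,0],
  [0,0.64,0.25,0,0,0],
  [0,0.64,0.25,0,0,0],
])

```text
clock: 39.2
eef_pos: [595.9, 57.9, 127.3]
orientation: [-2.211, -2.229, 0.002]
wrist_force: [-0.9, 1.0, -0.8]
finger_gap: 26.9
grasp_force: 41.2
```

Run:
```python
from h import *
s=env.state();print(s['eef_pos']);print(move((598.5,55.5,105),np.pi/2+.0075))
c=cap('wrist');V=cv2.cvtColor(c['img'],cv2.COLOR_RGB2HSV)[...,2].astype(int)
wall_x(c,[0,10,95,100,105,120]);print(V[200:300:2,252].tolist(),V[250,215:290:1].tolist())
```

```text
[595.89517242  57.88866139 127.34391854]
(array([-0.02 ,  0.022,  0.186]), array([-0.005, -0.001,  0.001]))
0 [(573.2, 6), (579.2, -6), (582.5, 45), (583.5, 44), (586.5, 11), (589.2, -20), (591.8, 28), (594.2, -27), (600.0, 21), (606.0, -28), (610.0, -23), (612.5, 6), (625.0, 35), (626.0, 34)]
10 [(579.5, -6), (589.2, 42), (590.2, 41), (603.0, -40), (604.0, -42), (612.0, 7), (612.2, 7), (613.0, 7), (623.2, 32)]
95 [(573.8, -29), (576.5, 23), (587.2, -37), (591.5, 44), (598.0, -7), (599.8, 11), (600.0, 11)]
100 [(574.0, -40), (579.5, 30), (587.2, -39), (591.5, 43), (598.0, -8), (599.2, 11), (599.8, 11), (600.0, 11), (604.2, -7), (605.8, 7)]
105 [(574.0, -38), (581.0, 18), (588.0, -20), (591.5, 44), (597.2, -35), (599.2, 44)]
120 [(574.2, -35), (590.8, 41), (597.8, -22), (599.8, 25), (604.8, -29), (608.0, 25)]
[232, 231, 231, 231, 231, 180, 67, 64, 95, 97, 95, 97, 125, 193, 204, 204, 204, 204, 204, 203, 204, 203, 203, 203, 202, 203, 203, 202, 203, 203, 201, 202, 201, 202, 203, 196, 116, 97, 131, 145, 146, 146, 145, 145, 146, 144, 145, 144, 143, 144] [119, 119, 119, 118, 118, 114, 97, 62, 31, 18, 18, 21, 21, 19, 18, 18, 16, 16, 12, 14, 14, 20, 26, 37, 65, 109, 134, 131, 124, 134, 149, 163, 174, 182, 192, 201, 205, 203, 198, 194, 190, 186, 180, 174, 166, 157, 141, 121, 135, 157, 162, 122, 63, 29, 17, 13, 13, 16, 15, 17, 18, 18, 21, 19, 18, 25, 43, 69, 100, 115, 118, 119, 118, 119, 118]
```

Request:
carry_out([
  [-0.02,0.02,0.05,0,0,0],
  [-0.02,0.02,0.15,0,0,0],
  [-0.02,0.02,0.2,0,0,0],
  [-0.02,0.02,0.2,0,0,0],
])

```text
clock: 39.75
eef_pos: [598.9, 54.1, 103.6]
orientation: [-2.213, -2.229, 0.001]
wrist_force: [-0.1, 0.6, -1.5]
finger_gap: 26.9
grasp_force: 41.2
```

Request:
carry_out([
  [0,0,0.05,0,0,0],
  [0,0,0.1,0,0,0],
  [0,0,0.15,0,0,0],
  [0,0,0.15,0,0,0],
])

```text
clock: 40.25
eef_pos: [599.0, 54.1, 85.6]
orientation: [-2.212, -2.229, 0.001]
wrist_force: [-0.0, 0.3, 0.1]
finger_gap: 27.1
grasp_force: 41.2
```

Run:
```python
from h import *
s=env.state();print(s['eef_pos'],s['wrist_force'],s['finger_gap'])
```

```text
[598.98810886  54.10157041  85.62751745] [-0.01808314  0.29802131  0.06563381] 27.092918971201776
```

Request:
carry_out([
  [0,-0.005,0.03,0,0,0],
  [0,-0.005,0.06,0,0,0],
  [0,-0.005,0.075,0,0,0],
  [0,-0.005,0.075,0,0,0],
])

```text
clock: 40.75
eef_pos: [599.3, 54.0, 80.9]
orientation: [2.21, 2.228, 0.004]
wrist_force: [-7.4, 0.4, 25.4]
finger_gap: 26.8
grasp_force: 42.0
```

Request:
carry_out([
  [0,0,0,0,0,0],
  [0,0,0,0,0,0],
  [0,0,0,0,0,0],
  [0,0,0,0,0,0],
], hand=-1)

```text
clock: 41.25
eef_pos: [598.7, 54.1, 77.0]
orientation: [-2.213, -2.23, 0.0]
wrist_force: [-0.5, 0.1, -0.7]
finger_gap: 85.3
grasp_force: 0.0
```

Request:
carry_out([
  [0,0,-0.3,0,0,0],
  [0,0,-0.7,0,0,0],
  [0,0,-0.7,0,0,0],
])

```text
clock: 41.62
eef_pos: [600.2, 54.0, 164.9]
orientation: [2.209, 2.226, 0.007]
wrist_force: [-0.3, -0.1, -0.1]
finger_gap: 85.5
grasp_force: 0.0
```

Run:
```python
from h import *
s=env.state();c=cap('wrist');print(s['eef_pos'])
V=cv2.cvtColor(c['img'],cv2.COLOR_RGB2HSV)[...,2].astype(int)
u=int(proj(c,(598.5,54,76))[0]);print(u,list(enumerate(V[166:230,u].tolist(),166))[::2])
for z in [75,79,83]:print(z,[np.round(proj(c,(598.5,y,z)),1).tolist() for y in (69,39)])
print(proj(c,(436,-207,40)));print(proj(c,(524,274,40)))
try: clip(c,(436,-207,40),30)
except Exception as e: print(e)
t=cap('top');v=cv2.cvtColor(t['img'],cv2.COLOR_RGB2HSV)[...,2]
m=(v<60).astype(np.uint8);n,l,st,ce=cv2.connectedComponentsWithStats(m)
for i in range(1,n):
    if 60<st[i,4]<300 and 110<ce[i,0]<380 and 130<ce[i,1]<275:print(st[i],ray(t,*ce[i],40).round())
```

```text
[600.2248718   53.98552782 164.88741847]
249 [(166, 194), (168, 194), (170, 195), (172, 186), (174, 97), (176, 82), (178, 87), (180, 90), (182, 153), (184, 188), (186, 188), (188, 190), (190, 189), (192, 188), (194, 188), (196, 189), (198, 189), (200, 189), (202, 189), (204, 189), (206, 189), (208, 190), (210, 192), (212, 198), (214, 199), (216, 178), (218, 99), (220, 99), (222, 130), (224, 190), (226, 207), (228, 206)]
75 [[249.1, 180.9], [248.9, 214.7]]
79 [[249.1, 182.3], [248.9, 216.6]]
83 [[249.1, 183.7], [248.9, 218.5]]
(np.float64(136.70522220727983), np.float64(358.4531984406408))
(np.float64(170.44256577723803), np.float64(-39.30779069465396))
no silver [np.float64(7.113212312991123), 1000000000.0]
[205 129  40   9 130] [659.  67.  40.]
[323 202  19  21 197] [ 438. -207.   40.]
```

Request:
carry_out([
  [-0.4,-0.3,0,0,0,0],
  [-0.8,-0.6,0,0,0,0],
  [-1,-0.7,0,0,0,0],
  [-1,-0.7,0,0,0,0],
])

```text
clock: 42.22
eef_pos: [514.6, -67.7, 160.2]
orientation: [-2.215, -2.225, 0.002]
wrist_force: [0.2, 1.2, 0.2]
finger_gap: 85.0
grasp_force: 0.0
```

Request:
carry_out([
  [-0.4,-0.3,0,0,0,0],
  [-0.8,-0.6,0,0,0,0],
  [-1,-0.64,0.2,0,0,-0.3],
  [-1,-0.64,0.2,0,0,-0.66],
  [-1,-0.64,0.2,0,0,-0.66],
])

```text
clock: 42.85
eef_pos: [439.9, -186.6, 136.4]
orientation: [-1.817, -2.561, -0.0]
wrist_force: [-0.1, 0.2, 0.0]
finger_gap: 85.5
grasp_force: 0.0
```

Run:
```python
from h import *
print(env.state()['eef_pos'])
c=cap('wrist');mu,a=clip(c,(437,-207,40),60);e=np.array([np.cos(np.radians(a)),np.sin(np.radians(a))]);q=mu-1*e;print(q,move((q[0],q[1],39),np.radians(a)))
```

```text
[ 439.89581422 -186.55693794  136.44018282]
silver [236 200  14  40 452] [ 439.3 -210.7] [11.5 37.6] pivot axis deg 109.0 | dark [ 436.6 -206.7] [54.2 52.9] 19.6
[ 439.60453284 -211.6339187 ] (array([-0.198, -0.072,  0.814]), array([-0.001, -0.002,  0.004]))
```

Request:
carry_out([
  [-0.2,-0.072,0.1,0,0,0],
  [-0.2,-0.072,0.3,0,0,0],
  [-0.2,-0.072,0.3,0,0,0],
  [-0.2,-0.072,0.3,0,0,0],
])

```text
clock: 43.4
eef_pos: [440.0, -212.3, 101.9]
orientation: [1.817, 2.562, 0.0]
wrist_force: [-0.2, -0.3, -0.5]
finger_gap: 85.2
grasp_force: 0.0
```

Run:
```python
from h import *
print(env.state()['eef_pos'])
c=cap('wrist');mu,a=clip(c,(439.5,-210,40),65);e=np.array([np.cos(np.radians(a)),np.sin(np.radians(a))]);q=mu-1*e;print(q,move((q[0],q[1],39),np.radians(a)))
```

```text
[ 439.95560271 -212.28212705  101.9002815 ]
silver [244 184  16  48 629] [ 438.8 -210.5] [11.3 37.6] pivot axis deg 109.8 | dark [ 437.6 -207.2] [55.4 51. ] 20.2
[ 439.1699259 -211.4606179] (array([ 0.011, -0.004,  0.526]), array([ 0.001,  0.002, -0.016]))
```

Request:
carry_out([
  [0.01,-0.004,0.2,0,0,-0.015],
  [0.01,-0.004,0.4,0,0,-0.015],
  [0.01,-0.004,0.52,0,0,-0.015],
  [0.01,-0.004,0.52,0,0,-0.015],
])

```text
clock: 43.95
eef_pos: [438.7, -211.4, 38.9]
orientation: [-1.807, -2.569, -0.0]
wrist_force: [0.3, -1.0, 0.6]
finger_gap: 85.5
grasp_force: 0.0
```

Request:
carry_out([
  [0,0,0,0,0,0],
  [0,0,0,0,0,0],
  [0,0,0,0,0,0],
  [0,0,0,0,0,0],
  [0,0,0,0,0,0],
  [0,0,0,0,0,0],
], hand=1)

```text
clock: 44.7
eef_pos: [440.9, -212.9, 40.9]
orientation: [1.803, 2.563, 0.001]
wrist_force: [4.2, 0.9, 10.8]
finger_gap: 27.1
grasp_force: 42.9
```

Request:
carry_out([
  [0,0,-0.3,0,0,0.2],
  [0,0,-0.6,0,0,0.4],
  [0,0,-0.9,0,0,0.65],
  [0,0,-0.95,0,0,0.65],
  [0,0,-0.95,0,0,0.65],
])

```text
clock: 45.32
eef_pos: [438.4, -211.4, 152.6]
orientation: [-2.197, -2.245, 0.0]
wrist_force: [0.2, -0.2, -1.0]
finger_gap: 27.2
grasp_force: 41.1
```

Run:
```python
from h import *
print(env.state()['eef_pos'],move((599.4,-44.5,128),np.pi/2+.0075))
```

```text
[ 438.37786055 -211.44603561  152.56977512] (array([1.362, 1.372, 0.205]), array([-0.   , -0.   ,  0.028]))
```

Request:
carry_out([
  [0.35,0.35,0,0,0,0.028],
  [0.7,0.7,0,0,0,0.028],
  [0.7,0.7,0,0,0,0.028],
])

```text
clock: 45.7
eef_pos: [522.0, -123.1, 151.0]
orientation: [-2.206, -2.232, 0.001]
wrist_force: [-0.5, -0.6, -1.4]
finger_gap: 27.0
grasp_force: 41.1
```

Request:
carry_out([
  [0.35,0.35,0,0,0,0],
  [0.67,0.66,0,0,0,0],
  [0.67,0.66,0.2,0,0,0],
  [0.67,0.66,0.2,0,0,0],
  [0.67,0.66,0.2,0,0,0],
])

```text
clock: 46.32
eef_pos: [599.3, -46.0, 129.0]
orientation: [-2.215, -2.227, 0.001]
wrist_force: [0.4, 0.8, 0.1]
finger_gap: 27.1
grasp_force: 41.1
```

Run:
```python
from h import *
s=env.state();print(s['eef_pos']);print(move((599.2,-44.5,103),np.pi/2+.0075))
c=cap('wrist');V=cv2.cvtColor(c['img'],cv2.COLOR_RGB2HSV)[...,2].astype(int)
wall_x(c,[-75,-5,0,5,20]);print(V[200:300:2,252].tolist(),V[250,230:275:1].tolist())
```

```text
[599.27365147 -46.03602516 128.96742844]
(array([ 0.013, -0.   ,  0.216]), array([-0.001, -0.   , -0.005]))
-75 [(576.0, -31), (576.2, -31), (589.2, 29), (593.5, 21), (595.2, 14), (596.2, 11), (596.5, 11), (596.8, 11), (607.0, -23), (611.0, -32), (622.0, 39)]
-5 [(575.2, -37), (579.5, 33), (589.0, -34), (589.2, -34), (592.2, 38), (598.0, -34), (600.2, 38)]
0 [(575.2, -38), (582.2, 28), (589.5, -37), (592.0, 39), (598.0, -19), (600.2, 30), (605.0, -8), (606.5, 8)]
5 [(574.0, -42), (592.2, 43), (598.8, -18), (600.0, 27), (604.5, -7), (604.8, -7), (606.5, 8)]
20 [(578.0, -38), (592.2, 42), (600.0, 11), (605.5, -23), (609.8, 28)]
[183, 158, 158, 185, 99, 58, 85, 95, 95, 95, 106, 160, 201, 203, 203, 203, 202, 202, 201, 202, 202, 202, 201, 201, 201, 200, 201, 201, 200, 201, 200, 201, 209, 209, 176, 99, 95, 125, 128, 128, 127, 128, 126, 128, 129, 129, 129, 129, 128, 127] [18, 16, 13, 16, 13, 10, 20, 28, 36, 60, 99, 122, 121, 119, 132, 150, 163, 172, 182, 192, 200, 203, 200, 196, 192, 188, 184, 179, 172, 164, 153, 136, 109, 105, 114, 110, 84, 47, 26, 16, 11, 11, 14, 15, 16]
```

Request:
carry_out([
  [0,0,0.1,0,0,0],
  [0,0,0.2,0,0,0],
  [0,0,0.3,0,0,0],
  [0,0,0.36,0,0,0],
  [0,0,0.36,0,0,0],
  [0,0,0.36,0,0,0],
])

```text
clock: 47.12
eef_pos: [599.9, -45.1, 86.0]
orientation: [2.214, 2.228, 0.001]
wrist_force: [0.1, -0.5, -0.6]
finger_gap: 27.2
grasp_force: 41.1
```

Request:
carry_out([
  [0,0,0.03,0,0,0],
  [0,0,0.05,0,0,0],
  [0,0,0.07,0,0,0],
  [0,0,0.07,0,0,0],
])

```text
clock: 47.62
eef_pos: [600.4, -45.2, 80.9]
orientation: [2.212, 2.226, 0.003]
wrist_force: [-7.5, 2.3, 25.8]
finger_gap: 26.9
grasp_force: 42.6
```

Request:
carry_out([
  [0,0,0,0,0,0],
  [0,0,0,0,0,0],
  [0,0,0,0,0,0],
  [0,0,0,0,0,0],
], hand=-1)

```text
clock: 48.12
eef_pos: [599.6, -45.1, 77.0]
orientation: [-2.215, -2.228, 0.0]
wrist_force: [0.5, -0.1, 0.3]
finger_gap: 85.5
grasp_force: 0.0
```

Request:
carry_out([
  [0,0,-0.3,0,0,0],
  [0,0,-0.7,0,0,0],
  [0,0,-0.8,0,0,0],
  [0,0,-0.8,0,0,0],
])

```text
clock: 48.62
eef_pos: [599.7, -45.1, 173.3]
orientation: [2.214, 2.228, 0.001]
wrist_force: [0.6, -0.1, -1.0]
finger_gap: 85.4
grasp_force: 0.0
```

Run:
```python
from h import *
s=env.state();c=cap('wrist');print(s['eef_pos'],s['clock'])
V=cv2.cvtColor(c['img'],cv2.COLOR_RGB2HSV)[...,2].astype(int)
u=int(proj(c,(599.4,-45,76))[0]);print(u,list(enumerate(V[166:230,u].tolist(),166))[::2])
for z in [75,79,83]:print(z,[np.round(proj(c,(599.4,y,z)),1).tolist() for y in (-30,-60)])
np.save('after3.npy',c['img'])
```

```text
[599.65294301 -45.13164454 173.31963498] 48.625
251 [(166, 211), (168, 196), (170, 84), (172, 88), (174, 89), (176, 102), (178, 174), (180, 192), (182, 192), (184, 192), (186, 193), (188, 193), (190, 193), (192, 192), (194, 193), (196, 193), (198, 193), (200, 193), (202, 193), (204, 194), (206, 196), (208, 202), (210, 190), (212, 103), (214, 92), (216, 123), (218, 129), (220, 130), (222, 128), (224, 128), (226, 126), (228, 134)]
75 [[251.6, 178.0], [251.4, 211.0]]
79 [[251.6, 179.3], [251.4, 212.7]]
83 [[251.6, 180.7], [251.4, 214.5]]
```

All three clips read as seated. Moving to the timer with the fingers shut.

Request:
carry_out([
  [0.3,-0.4,-0.1,0,0,0],
  [0.6,-0.8,-0.2,0,0,0],
  [1,-1,-0.2,0,0,0],
  [1,-1,-0.2,0,0,0],
], hand=1, grip_force=20)

```text
clock: 49.18
eef_pos: [476.7, 76.5, 196.2]
orientation: [-2.209, -2.23, 0.003]
wrist_force: [1.1, -1.1, -0.8]
finger_gap: 12.2
grasp_force: 0.0
```

Request:
carry_out([
  [0.4,-0.3,0,0,0,0],
  [0.8,-0.6,0,0,0,0],
  [1,-0.7,0,0,0,0],
  [1,-0.7,0,0,0,0],
])

```text
clock: 49.68
eef_pos: [393.6, 194.3, 196.3]
orientation: [-2.212, -2.23, 0.003]
wrist_force: [-0.8, -0.3, -0.2]
finger_gap: 0.3
grasp_force: 0.0
```

Request:
carry_out([
  [0.4,-0.02,0,0,0,0],
  [0.8,-0.05,0.2,0,0,0],
  [1,-0.1,0.3,0,0,0],
  [1,-0.1,0.3,0,0,0],
  [1,-0.1,0.3,0,0,0],
])

```text
clock: 50.3
eef_pos: [382.5, 312.5, 161.1]
orientation: [2.216, 2.227, -0.001]
wrist_force: [-0.1, 0.9, 1.1]
finger_gap: 0.1
grasp_force: 0.0
```

Run:
```python
from h import *
s=env.state();print(s['eef_pos'],s['finger_gap'])
c=cap('wrist');t=cap('top');z=cap('scene')
ref=dict(t);b=ray(t,129,231.7,48);print('top est',b.round(1));u,v=map(int,proj(c,b));print(u,v)
hsv=cv2.cvtColor(c['img'],cv2.COLOR_RGB2HSV).astype(int)
m=np.zeros(hsv.shape[:2],np.uint8);m[max(v-35,0):v+35,max(u-35,0):u+35]=(hsv[...,2]<110)[max(v-35,0):v+35,max(u-35,0):u+35]
n,l,st,ce=cv2.connectedComponentsWithStats(m)
for i in range(1,n):
    if st[i,4]>100:print(st[i],ce[i].round(1),ray(c,*ce[i],48).round(1))
A=cv2.resize(z['img'][130:280,130:350],(660,450))
B=cv2.resize(t['img'][125:255,110:370],(300,150));C=cv2.resize(c['img'],(200,150));
cv2.imwrite('pics/fin.png',np.vstack([A,np.hstack([B,C,np.zeros((150,160,3),np.uint8)])])[:,:,::-1])
```

```text
[382.46806566 312.47767835 161.13095879] 0.08353353044557658
top est [387.7 330.1  48. ]
257 170
[240 140  44  44 882] [261.1 159.5] [390.4 340.4  48. ]
[285 141   7  43 109] [288.5 164.3] [414.8 336.3  48. ]
```

View pics/fin.png

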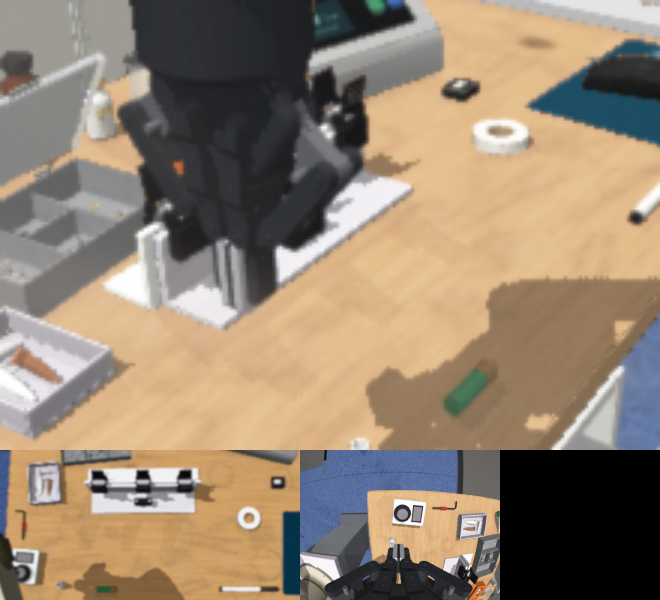

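The top inset shows all three clips on, with the straightedge flush and centred. I still need to pin down the button.

Run:
```python
from h import *
c=cap('wrist');V=cv2.cvtColor(c['img'],cv2.COLOR_RGB2HSV)[...,2].astype(int)
for u in (255,261):print(u,list(enumerate(V[128:206,u].tolist(),128))[::2])
print(V[160,228:300].tolist())
for y in (317,320,325,330,335,340,345,350,355):print(y,np.round(proj(c,(389,y,48))),np.round(proj(c,(389,y,27))))
t=cap('top');W=cv2.cvtColor(t['img'],cv2.COLOR_RGB2HSV)[...,2].astype(int)
print(W[222:242,118:142].tolist())
for y in (320,330,340,350):print(y,np.round(proj(t,(389,y,48)),1))
```

```text
255 [(128, 249), (130, 253), (132, 253), (134, 253), (136, 253), (138, 252), (140, 175), (142, 47), (144, 51), (146, 48), (148, 47), (150, 54), (152, 84), (154, 135), (156, 156), (158, 157), (160, 157), (162, 156), (164, 156), (166, 157), (168, 156), (170, 155), (172, 157), (174, 148), (176, 105), (178, 43), (180, 35), (182, 113), (184, 219), (186, 238), (188, 228), (190, 155), (192, 152), (194, 154), (196, 210), (198, 228), (200, 229), (202, 229), (204, 228)]
261 [(128, 244), (130, 253), (132, 253), (134, 253), (136, 253), (138, 247), (140, 83), (142, 56), (144, 50), (146, 50), (148, 54), (150, 90), (152, 146), (154, 161), (156, 150), (158, 156), (160, 156), (162, 155), (164, 154), (166, 154), (168, 153), (170, 152), (172, 151), (174, 151), (176, 147), (178, 97), (180, 36), (182, 47), (184, 186), (186, 223), (188, 237), (190, 178), (192, 150), (194, 152), (196, 205), (198, 227), (200, 227), (202, 226), (204, 225)]
[221, 220, 219, 219, 220, 221, 221, 222, 218, 203, 201, 178, 108, 54, 47, 48, 47, 47, 47, 50, 67, 102, 132, 149, 154, 156, 157, 157, 157, 157, 156, 156, 156, 156, 156, 156
[... 2011 characters left out ...]
, 69, 69, 62, 53, 38, 33, 34, 50, 90, 140, 185, 217, 232, 229, 185, 126], [70, 68, 68, 68, 68, 68, 63, 53, 48, 44, 38, 38, 36, 39, 54, 87, 133, 176, 207, 229, 236, 226, 180, 124], [71, 67, 70, 69, 69, 70, 70, 73, 76, 68, 53, 51, 58, 73, 101, 140, 177, 207, 228, 236, 239, 226, 171, 118], [70, 68, 68, 70, 67, 69, 74, 97, 115, 105, 87, 91, 106, 128, 159, 185, 211, 231, 237, 240, 239, 216, 160, 110], [68, 68, 69, 69, 67, 69, 76, 100, 127, 138, 138, 144, 153, 164, 174, 193, 207, 221, 227, 227, 219, 192, 141, 111], [73, 72, 69, 70, 70, 69, 73, 98, 139, 171, 181, 183, 184, 178, 173, 171, 177, 179, 179, 179, 175, 159, 140, 133]]
320 [132.8 231.2]
330 [129.  231.2]
340 [125.3 231.2]
350 [121.5 231.2]
```

Request:
carry_out([
  [0.19,0.063,0.3,0,0,0],
  [0.19,0.063,0.6,0,0,0],
  [0.19,0.063,0.85,0,0,0],
  [0.19,0.063,0.85,0,0,0],
  [0.19,0.063,0.85,0,0,0],
])

```text
clock: 51.18
eef_pos: [389.6, 336.6, 60.5]
orientation: [2.215, 2.227, 0.003]
wrist_force: [-0.4, -0.3, 0.3]
finger_gap: 0.1
grasp_force: 0.0
```

Request:
carry_out([
  [0,0,0.05,0,0,0],
  [0,0,0.1,0,0,0],
  [0,0,0.13,0,0,0],
  [0,0,0.15,0,0,0],
  [0,0,0.15,0,0,0],
  [0,0,0.15,0,0,0],
])

```text
clock: 51.92
eef_pos: [389.2, 336.6, 42.0]
orientation: [2.214, 2.228, 0.002]
wrist_force: [-0.8, -0.3, 9.0]
finger_gap: 0.2
grasp_force: 4.7
```

Request:
carry_out([
  [0,0,0.01,0,0,0],
  [0,0,0.01,0,0,0],
  [0,0,-0.3,0,0,0],
  [0,0,-0.7,0,0,0],
  [0,0,-1,0,0,0],
  [0,0,-1,0,0,0],
  [0,0,-1,0,0,0],
])

```text
clock: 52.8
eef_pos: [388.4, 336.2, 160.4]
orientation: [-2.214, -2.228, 0.002]
wrist_force: [-0.2, 0.1, -0.9]
finger_gap: -0.2
grasp_force: 0.0
```

Run:
```python
from h import *
t=cap('top');s=env.state();print(s['eef_pos'],s['wrist_force'])
V=cv2.cvtColor(t['img'],cv2.COLOR_RGB2HSV)[...,2]
m=(V<60).astype(np.uint8);n,l,st,ce=cv2.connectedComponentsWithStats(m)
for i in range(1,n):
    if 30<st[i,4]<300 and 110<ce[i,0]<380 and 130<ce[i,1]<200:print(st[i],ray(t,*ce[i],85).round())
# foot ends
g=cv2.cvtColor(t['img'],cv2.COLOR_RGB2GRAY).astype(float)
for v in (165,168,171):
    d=np.abs(np.diff(g[v,170:300]));a=170.5+np.argmax(d[:40]);b=170.5+80+np.argmax(d[80:]);print(v,a,b,ray(t,a,v,6)[:2].round(1),ray(t,b,v,6)[:2].round(1))
```

```text
[388.31196838 336.13076781 160.04043677] [ 0.11487253  0.28609852 -1.14691884]
[229 143  10   7  63] [611.  55.  85.]
[265 143  10   7  64] [611. -41.  85.]
[190 144  12   7  60] [609. 156.  85.]
[346 149  10   9  40] [ 588. -257.   85.]
[227 155  14   7  77] [577.  53.  85.]
[263 155  14   7  75] [579. -41.  85.]
[189 156  15   6  75] [577. 153.  85.]
[228 168  13   5  50] [546.  54.  85.]
165 199.5 270.5 [577.6 153.2] [577.8 -47.1]
168 189.5 278.5 [568.9 181.2] [569.2 -69.6]
171 189.5 278.5 [560.3 180.9] [560.6 -69.5]
```

Three clips are on evenly, and the straightedge is still centred and parallel. Handing in.

```bash
python3 -c "
from rig import env
print(env.close_job())"
```

```text
the job is handed in; nothing more can be done
None
```

The job is handed in, with no verdict returned: three tubes are in the tray, the straightedge is flush and centred on the wall, all three clips are pushed down over both top edges (one near each end, one in the middle), and the timer button was pressed last.

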